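# Snap an infuser cap shut with the capping tongs

## Robot

A 6-joint arm with a two-finger parallel gripper is mounted at the origin on the work surface. World frame = base frame: x ahead of the robot, y to its left, z up, the work surface at z = 0. Lengths are in m, angles in degrees, forces in N, time in s.
With the tool pointing down it reaches from about 0.4 to 0.825 m from the base axis. Payload 7 kg.
Tool frame: the origin (TCP) lies midway between the tips of the shut fingers; the grasp point (between the pads) lies 19 mm behind it; x points along the fingers, z is the direction in which the jaws open and shut, and the axes are right-handed (so a half turn about x gives the same grasp; the last joint's range is limited). The gripper opens to 88 mm and grips with 3 to 60 N. Pads are 19 mm wide; open, the fingers measure 130 mm over their backs; the gripper's body (78 mm by 193 mm) begins 47 mm behind the grasp point.
Start: joints at [-56.832, 20.546, 0.682, 0, -70.136, -16.507], TCP at [0.194, -0.647, 0.192] pointing down, gripper open.
Joint ranges: [-176.03, 176.03], [-82.01, 121.73], [-58.28, 71.71], [-173.87, 95.51], [-174.79, -0.11], [-173.66, 173.66]. Speed limits (degrees/s): [136.94, 136.94, 172.46, 180, 180, 180].

## Interface

Orientations are given as [roll, pitch, yaw] about the fixed x, y, z axes, in that order (R = Rz(yaw) Ry(pitch) Rx(roll)).
In Python, from plant import ctrl gives the robot as it stands.
- The arm moves only by the tool servo_tool, never from a script. Its argument "motion" is a list of rows, each an object with "offset": the shift along the tool's x, y, z in m, a list of three; "roll": the turn about the tool's x in degrees; "claw": the opening, from -1 (shut) to 1 (fully open), so that 0 is half open. In form: [{"offset": [x, y, z], "roll": roll, "claw": claw}, ...]. A call has 1 to 12 rows; each row shifts and turns the commanded pose from where the row before left it, along the tool's axes as they then stand; what a row does not reach is not made up. A row lasts 1/8 s, in which the tool goes at most 62.5 mm and 10.7 degrees, less where a joint would pass 70% of its speed; a pose out of reach is approached as far as the arm can. A call is refused whole if a number of a shift passes 0.0625 or a number of a turn 10.7, either way. A call with a gripper value outside its range is refused whole. The fingers move at their own pace and stop on an object; the grip force is fixed at half the most. Time passes only in rows, so rows that do not move let the fingers close. It gives the time, the measured TCP pose, the force and the opening at its end, in the units of the state.
- ctrl.get_obs(): the state, without advancing time (a new reading comes with each control period).
- ctrl.snapshot(name): name is "side" or "top"; returns a dict with "frame" (384x512x3 uint8, blue, green, red), "z_map" (384x512 float32, m along the optical axis (not along the pixel's ray), 0 where there is no reading), "mtx" (3x3 intrinsics, pixels), "extrinsics" (4x4, takes a point from camera to world coordinates). Camera axes: x right, y up, looking along -z (the intrinsics and any distortion apply to the point x, -y, -z); pixel columns grow to the right and rows downward; lengths in m; the calibration is good to about 2 mm. A picture is of the moment at which its call begins.
- ctrl.close_job(): hands the job in, once; it reports no verdict.
The state is a dict: "clock": time; "joint_pos": joint angles; "qvel": joint speeds; "tau": joint torques, N m; "tool_pos": TCP position; "orientation": TCP orientation; "force": force on the tool from outside, world axes, zero at the start; "moment": the same for the moment, N m; "opening": finger opening in m.
Only numpy, scipy, OpenCV 4.12 (cv2) and the standard library are available. Lean on these libraries where they do the work, as an engineer would, in place of code of your own. Each camera call takes 0.05 s, during which the arm holds its last target.

## Task

Lift the brew infuser out of its drying rack, where only its tail block can be gripped, lay it down flat on the dark blue mat and let go, then take it again by the middle of its tube so that it can be laid level in the cradle of the capping tongs, and let go. Squeeze the two tong handles together, gently, until the resistance peaks and gives and the orange cap is fully home, without crushing the infuser and without ever pushing the cap with the fingers; then let the tongs spring open. Lay the closed infuser flat inside the wooden tray, let go of it, and leave the pitcher, cup, tamper, sugar jar and spoon where they are.

Things in the scene. Friction and masses are not known exactly. Their poses are not given: they have to be found in the camera images.
- infuser_mid (a point): Centre of the loose brew infuser (100 to 150 g, lying level) at the middle of its tube. x axis: from tail to cap; z up. Along x, in mm: black square tail block (36 x 36 section) -54 to -25; steel tube, 30 diameter, -25 to 25; black square collar (36 x 36) 25 to 35; a gap; orange snap cap. It does not roll: lying on a surface its centre is 18 mm up. Tube and tail bear a firm 40 N grip
- infuser: The same infuser; origin on its underside, 18 mm below its centre, same axes
- infuser_tail (a point): Centre of the infuser's tail block, 39 mm from its middle: the only place to pinch it in the rack, across its y (36 mm wide)
- cap (a joint): How far the orange cap is pushed onto the infuser (m): 0 to 0.001 at the start (10 to 9 mm proud of the collar), 0.010 fully home. Free play at first, then it resists more and more, up to about 16 N on the cap near half-way, then gives and goes easily to a firm stop against the collar, and stays
- cap_disc: The orange cap, a disc of 34 mm diameter, 9 mm thick; origin at the centre of its inner face, x axis outward along the infuser. The outer face is 54 mm from the infuser's middle at 0, 44 mm when home
- rack: Fixed dark wood drying rack; origin at table height, x along its channel, z up. Channel floor 20 mm up, rails 70 mm tall from x = -20 to 60 mm, 62 mm wide outside, 44 inside: no room for fingers. The infuser lies in it, axes alike, centre at x about 1, y 0, z 38 mm; its tail block sticks out past the -x end, clear on both sides. It lifts straight out
- mat: Fixed dark blue mat, 170 (x) by 130 (y) by 4 mm thick, clear all over; origin under its centre at table height. Rack and mat may have swapped places
- cradle (a point): Centre of the cradle on the tongs' base, 45 mm above the table: where the middle of the infuser's tube comes to lie, level along this y axis, cap to either side; x points away from the handles. Black U supports at y = +-26 to 44 mm (floor 27 mm above the table, 44 mm wide inside along x, flared walls up to 50 mm) leave the tube's middle free for fingers
- tongs: Fixed white base of the capping tongs: two levers crossing on one upright pivot, wooden handles on one side, jaws round the cradle on the other. Origin at table height under the pivot, x towards the cradle (87 mm away), z up
- handle_mid (a point): Point between the two wooden handles, 150 mm from the pivot and 47 mm above the table: squeeze here, along y. Handles lie along x, 70 mm over their outer faces when open, 14 mm thick, 33 to 61 mm above the table, from 30 mm on the outer side to 70 mm towards the pivot. Squeeze: 3 N at first, about 13 N at the peak; after the snap a firm stop at about 37 mm over the faces
- lever_a: One tong lever; origin at table height under the pivot, its x axis turning with it, along the tongs' x when open. Its wooden handle lies on the +y side; its jaw on the -y side ends in a grey nub (upright cylinder, 16 mm diameter) that presses one end of the infuser and, open, leaves about 4 mm free there. More than 60 N on the infuser (some 35 N on the handles) crushes it
- lever_b: The other lever, mirrored (handle at -y, jaw at +y). The two move equally and oppositely, about 0.11 rad each until the cap is home, and spring open when let go
- grip_a (a point): Middle of lever_a's wooden handle, at y = 28 mm from handle_mid when the tongs are open, about 11 mm when the cap is home
- grip_b (a point): The same on lever_b, on the -y side
- tray_in (a point): Centre of the floor of the fixed light wooden tray, 5 mm above the table; inside 188 mm along x by 113 mm along y, walls 16 mm above the table. The infuser fits lying along x
- pitcher: Steel milk pitcher, 86 mm wide plus handle, 100 mm tall; origin under its centre
- cup: White cup, 72 mm wide, 60 mm tall; origin under its centre
- tamper: Dark tamper, 58 mm wide, 85 mm tall; origin under its centre
- sugar_jar: Amber jar, 68 mm wide, 90 mm tall; origin under its centre
- spoon: Spoon 130 mm long lying on the counter
There are look-alikes about, which are no part of the job. Of the things that look like the infuser, the middle-sized one is meant.

How it is judged:
By the outcome, as a careful person would: the job done as asked, in the order asked, and still so for the second after the job is handed in, with the robot touching nothing.
It also fails if it takes over 69 s, if anything falls off the work surface, if the arm or the gripper's body presses on something with over 40 N, if the wrist force passes 120 N, or if a joint passes its speed limit or range.

## Working session

There is one attempt and no reset: what is moved stays moved. The work goes in short steps, Python scripts to look and compute and a tool call to move; the robot and the scene stay as the last step left them, time stands still between calls to the robot, and variables do not carry over. Pictures are saved under pics/ and viewed, and the job is handed in when it is done.

Besides the shell and the picture viewer there is one more tool, called after "Call:" by a JSON object that holds its "api" and its "payload". servo_tool: Moves the arm, as the interface text tells. Its arguments: {"type":"object","properties":{"motion":{"type":"array"}},"required":["motion"]}

```bash
ls; mkdir -p pics
cat > h.py <<'E'
import numpy as np, cv2, pickle
from plant import ctrl
def snap(n,f):
    s=ctrl.snapshot(n); cv2.imwrite(f'pics/{f}.png',s['frame']); pickle.dump({k:np.array(v) for k,v in s.items()},open(f'pics/{f}.pkl','wb')); return s
def load(f): return pickle.load(open(f'pics/{f}.pkl','rb'))
def ray(s,u,v):
    K=s['mtx'];T=s['extrinsics']
    d=np.array([(u-K[0,2])/K[0,0],-(v-K[1,2])/K[1,1],-1.])
    return T[:3,3],T[:3,:3]@d
def plane(s,u,v,z):
    o,d=ray(s,u,v); return o+d*(z-o[2])/d[2]
def depth(s,u,v):
    o,d=ray(s,u,v); return o+d*s['z_map'][int(round(v)),int(round(u))]
def cloud(s):
    K=s['mtx'];T=s['extrinsics'];H,W=s['z_map'].shape
    u,v=np.meshgrid(np.arange(W),np.arange(H)); z=s['z_map']
    p=np.stack([(u-K[0,2])/K[0,0]*z,-(v-K[1,2])/K[1,1]*z,-z],-1)
    return p@T[:3,:3].T+T[:3,3]
E
python3 - <<'E'
from h import *
np.set_printoptions(precision=4,suppress=True)
for n in('side','top'):
    s=snap(n,n+'0'); print(n,s['mtx'],s['extrinsics'],[k for k in s])
print(ctrl.get_obs())
E
```

```text
pics
side [[393.324    0.     251.5002]
 [  0.     393.324  195.5913]
 [  0.       0.       1.    ]] [[-0.8828  0.3396 -0.3246  0.253 ]
 [-0.4698 -0.6377  0.6104  0.6473]
 [ 0.0003  0.6913  0.7225  0.8041]
 [ 0.      0.      0.      1.    ]] ['frame', 'z_map', 'mtx', 'extrinsics']
top [[360.9476   0.     250.5583]
 [  0.     360.9476 195.295 ]
 [  0.       0.       1.    ]] [[ 0.0039  0.9903 -0.1391  0.4409]
 [-0.9998  0.0064  0.0174  0.0409]
 [ 0.0181  0.139   0.9901  1.0201]
 [ 0.      0.      0.      1.    ]] ['frame', 'z_map', 'mtx', 'extrinsics']
{'clock': 0.1, 'joint_pos': array([-56.8297,  20.5881,   0.6389,  -0.0187, -70.1368, -16.508 ]), 'qvel': array([-0.0778, -0.145 ,  0.0532,  0.0243,  0.0441, -0.0357]), 'tau': array([ -0.0006, -58.4163,  29.375 ,   7.0154,   0.0102,  -0.0001]), 'tool_pos': array([ 0.1934, -0.6462,  0.1909]), 'orientation': array([  4.9808,  89.9121, 111.6367]), 'force': array([-0.3255,  0.5667, -0.327 ]), 'moment': array([0.0331, 0.0087, 0.0031]), 'opening': 0.08773662984366125}
```

View pics/side0.png

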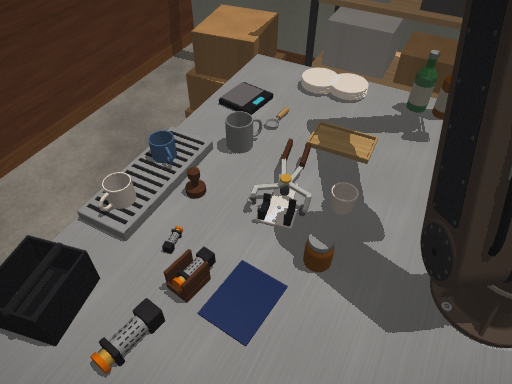

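View pics/top0.png

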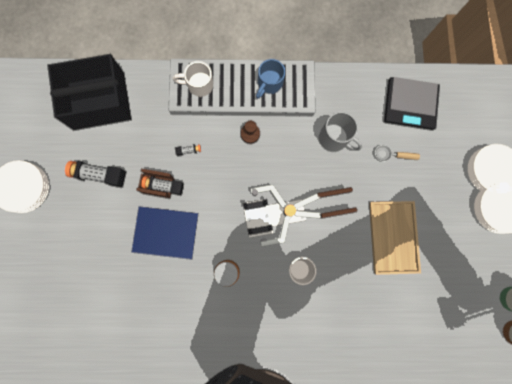

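Candidates for the infuser in the top view: a large one at (95,172) on the counter, a small one at (188,150), and a middle-sized one in the rack at (160,185). By the description I choose the one in the rack, and check it in a close crop.

Run:
```python
from h import *
np.set_printoptions(precision=4,suppress=True)
t=load('top0');s=load('side0')
a=cv2.resize(t['frame'][130:270,50:225],None,fx=4,fy=4,interpolation=cv2.INTER_CUBIC);cv2.imwrite('pics/c1.png',a)
a=cv2.resize(t['frame'][170:290,230:430],None,fx=4,fy=4,interpolation=cv2.INTER_CUBIC);cv2.imwrite('pics/c2.png',a)
a=cv2.resize(s['frame'][130:350,150:380],None,fx=3.4,fy=2.7*3.4/2.7*0.8,interpolation=cv2.INTER_CUBIC);cv2.imwrite('pics/c3.png',a)
```

```text
(no output)
```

View pics/c1.png

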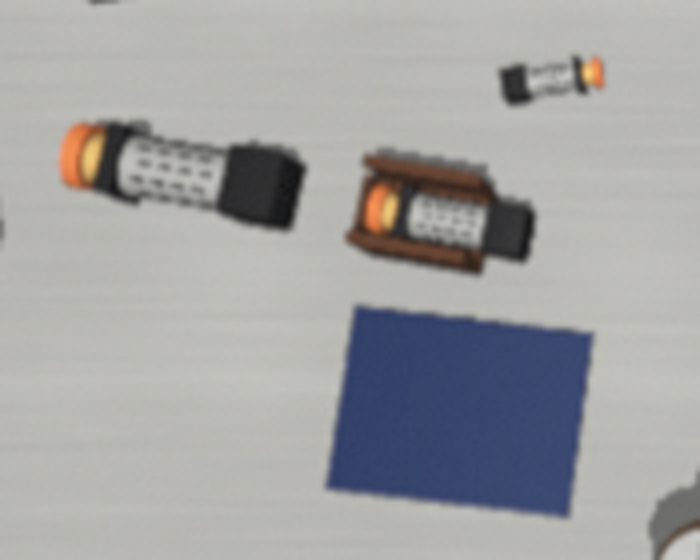

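View pics/c2.png

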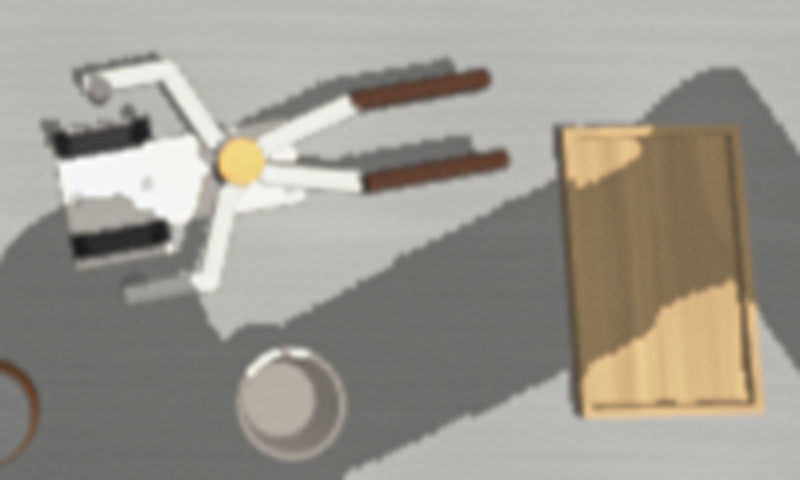

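View pics/c3.png

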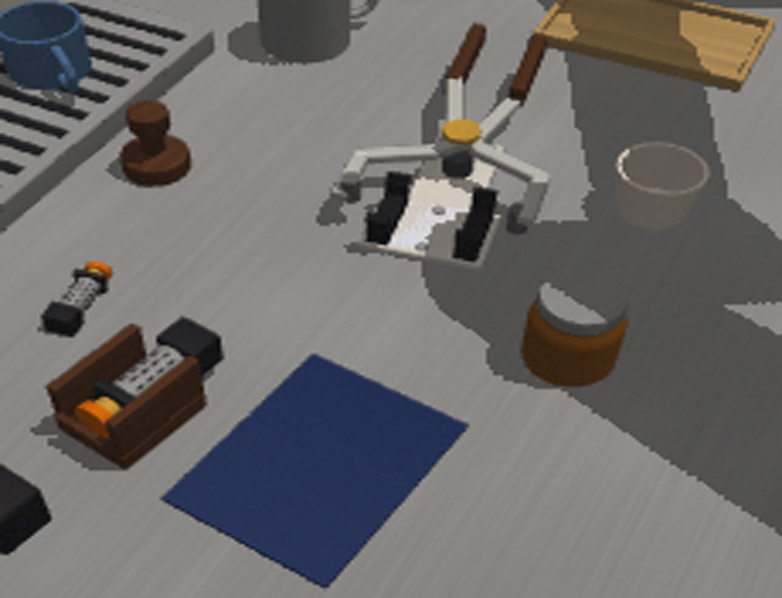

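The crop shows the middle-sized infuser in the brown rack: black tail sticking out on the right at about (177,188), orange cap at left (145,182), mat at (166,233).

Run:
```python
from h import *
np.set_printoptions(precision=4,suppress=True)
for nm in('top0','side0'):
    s=load(nm);P=cloud(s);hsv=cv2.cvtColor(s['frame'],cv2.COLOR_BGR2HSV);H,S,V=[hsv[...,i].astype(int) for i in range(3)]
    valid=s['z_map']>0
    X,Y,Z=P[...,0],P[...,1],P[...,2]
    def rep(name,m,hull=True):
        m=cv2.morphologyEx((m&valid).astype(np.uint8),cv2.MORPH_OPEN,np.ones((2,2),np.uint8))
        n,l,st,_=cv2.connectedComponentsWithStats(m)
        for i in range(1,n):
            if st[i,4]<25: continue
            q=P[l==i]; r=cv2.minAreaRect(np.float32(q[:,:2]*1000))
            c,wh,a=r
            if wh[0]<wh[1]: wh=wh[::-1];a+=90
            print(nm,name,'px',st[i,:5],'ctr',np.round(c,1),'LxW',np.round(wh,1),'ang',round((a+90)%180-90,1),'z50,90',np.round(np.percentile(q[:,2],[10,50,90])*1000,1))
    rep('mat',(H>105)&(H<125)&(S>120)&(V>40)&(Z<.02)&(X<.65))
    reg=(X>.3)&(X<.65)&(Y>-.02)&(Y<.45)
    rep('dark50-62',reg&(V<60)&(Z>.048)&(Z<.062))
    rep('rails',reg&(H<18)&(S>90)&(V<140)&(Z>.064)&(Z<.076))
    rep('handles',(H<18)&(S>90)&(V<140)&(Z>.054)&(Z<.068)&(Y<0))
    rep('Utop',(V<60)&(Z>.044)&(Z<.054)&(X>.3)&(X<.6)&(Y<.12)&(Y>-.1))
    rep('tray',(H>10)&(H<28)&(S>70)&(Z<.022)&(Z>-.002)&(Y<-.1)&(X<.6))
    rep('yellow',(H>18)&(H<28)&(S>130)&(Z>.05)&(Y<.05)&(Y>-.2))
    rep('orange',(H>5)&(H<22)&(S>180)&(V>170)&reg)
```

```text
top0 mat px [ 134  209   55   48 1914] ctr [468.8 190.2] LxW [302.9 121.1] ang 83.9 z50,90 [2.1 4.4 6.7]
top0 mat px [180 233   7   8  34] ctr [466.5 210.9] LxW [19.5 17.2] ang 0.2 z50,90 [1.7 4.2 7.2]
top0 dark50-62 px [106 169  16  18 197] ctr [626.1 397.3] LxW [44.7 33.8] ang -8.0 z50,90 [46.6 50.3 52.6]
top0 dark50-62 px [172 181  12  14 122] ctr [596.3 223.2] LxW [33.7 22.3] ang -8.8 z50,90 [45.4 56.1 58.3]
top0 rails px [144 171  27   7  84] ctr [632.8 275.8] LxW [71.   6.6] ang 80.1 z50,90 [56.3 68.9 72.1]
top0 rails px [139 189  28   8  97] ctr [581.2 285.5] LxW [71.2  6.7] ang 80.0 z50,90 [53.9 69.1 71.4]
top0 handles px [320 189  33   8 117] ctr [ 584.6 -206.8] LxW [89.3  8.9] ang -79.4 z50,90 [56.8 60.9 63.3]
top0 handles px [323 209  34   9 117] ctr [ 529.1 -214. ] LxW [91.1  9.1] ang -79.5 z50,90 [58.4 60.9 62.9]
top0 tray px [ 371  202   51   73 3260] ctr [ 466.4 -207.9] LxW [497.2 200.5] ang 89.6 z50,90 [ 4.2  6.9 15.9]
top0 tray px [504 322   8  20  76] ctr [ 215.9 -671.9] LxW [51.4 15. ] ang -10.1 z50,90 [11.1 18.4 24.9]
side0 mat px [ 200  262   88   84 3857] ctr [4
[... 1089 characters left out ...]
 [75.1 19.1] ang -83.6 z50,90 [48.4 55.9 61. ]
side0 handles px [283 140  11  20  91] ctr [ 589.4 -232.7] LxW [161.1   9.2] ang -78.8 z50,90 [41.7 59.4 62.2]
side0 handles px [301 143  11  23 105] ctr [ 533.3 -238.9] LxW [155.9   9.3] ang -80.0 z50,90 [ 4.1 58.9 62. ]
side0 tray px [433 110  12  10  67] ctr [ 213.9 -351.1] LxW [669.9  38.4] ang -88.8 z50,90 [ 2.2 11.  22.1]
side0 tray px [ 309  122   70   42 1744] ctr [413.2 103.4] LxW [1115.2  205.9] ang -84.1 z50,90 [ 3.3  6.7 14.8]
side0 yellow px [281 175  11   9  80] ctr [528.3 -83.3] LxW [44.9 25.6] ang 64.6 z50,90 [59.2 66.9 69. ]
side0 orange px [176 279   8   6  31] ctr [602.5 317.6] LxW [27.3 11.6] ang -19.4 z50,90 [51.2 53.8 69.5]
```

Run:
```python
from h import *
np.set_printoptions(precision=1,suppress=True)
def rect(s,m,z,name,minA=20,box=None):
    m=m.astype(np.uint8)
    if box is not None:
        k=np.zeros_like(m);x0,y0,x1,y1=box;k[y0:y1,x0:x1]=1;m=m*k
    n,l,st,_=cv2.connectedComponentsWithStats(m)
    for i in range(1,n):
        if st[i,4]<minA: continue
        v,u=np.nonzero(l==i)
        q=np.array([plane(s,a,b,z)[:2]*1000 for a,b in zip(u,v)])
        c,wh,a=cv2.minAreaRect(np.float32(q))
        if wh[0]<wh[1]: wh=wh[::-1];a+=90
        mu=q.mean(0);w,V=np.linalg.eigh(np.cov((q-mu).T));pa=np.degrees(np.arctan2(V[1,1],V[0,1]))
        print(name,'px',st[i],'rect',np.array(c),'LW',np.array(wh),'ang',round((a+90)%180-90,1),'mean',mu,'pca',round((pa+90)%180-90,1),'z',np.percentile(cloud(s)[l==i][:,2]*1000,[10,50,90]))
for nm in('top0','side0'):
    s=load(nm);hsv=cv2.cvtColor(s['frame'],cv2.COLOR_BGR2HSV);H,S,V=[hsv[...,i].astype(int) for i in range(3)]
    t=nm=='top0'
    rect(s,(H>105)&(H<125)&(S>120)&(V>40),.004,nm+' mat',500)
    rect(s,(H<18)&(S>90)&(V<140),.061,nm+' handle',40,(315,180,360,222) if t else (275,130,325,175))
    rect(s,(H>16)&(H<28)&(S>130)&(V>150),.067,nm+' pivot',20,(280,200,300,220) if t else (270,170,300,190))
    rect(s,(V<50),.050,nm+' U',20,(240,195,275,240) if t else (255,185,310,225))
    rect(s,(V<45),.056,nm+' tail',20,(165,175,190,200) if t else (190,240,220,275))
    rect(s,(H>8)&(H<28)&(S>60),.016,nm+' tray',500,(360,190,430,285) if t else (300,110,390,170))
P=cloud(load('top0'))
for v in range(228,234,2): print(P[v,240:275:2,2]*1000)
print('pivot',P[206:216,284:298:2,2]*1000)
```

```text
top0 mat px [ 133  208   64   49 2180] rect [479.  262.3] LW [161.8 121.2] ang 83.8 mean [480.6 271.3] pca -88.1 z [2.1 4.4 6.7]
top0 handle px [319 188  33   9 118] rect [ 586.6 -203.9] LW [88.8  9.8] ang -80.1 mean [ 586.6 -203.3] pca -80.0 z [59.  61.5 63.7]
top0 handle px [322 208  34   9 117] rect [ 531.8 -211.9] LW [92.   9.1] ang -79.4 mean [ 531.6 -210.9] pca -79.5 z [58.9 61.4 63.2]
top0 U px [248 226  23   8  84] rect [484.7   0.1] LW [60.  11.4] ang -80.8 mean [484.8   0.9] pca -79.7 z [25.7 29.1 49.1]
top0 tray px [ 370  201   51   74 3333] rect [ 468.4 -378.2] LW [201.4 129. ] ang 1.7 mean [ 466.7 -378.1] pca 2.0 z [ 4.4  7.  16.1]
side0 mat px [ 198  261   89   85 3878] rect [477.3 264.9] LW [167.6 128.2] ang 83.8 mean [475.9 269.7] pca 84.0 z [2.4 4.2 6. ]
side0 handle px [314 130  11  12  58] rect [ 524.9 -304.1] LW [56.2 30.8] ang -69.2 mean [ 521.1 -307.5] pca -61.6 z [4.1 5.9 8.1]
side0 handle px [281 139  12  21 106] rect [ 583.2 -200.2] LW [94.3 16.4] ang -80.4 mean [ 583.3 -197.1] pca -78.9 z [51.7 60.6 62.2]
side0 handle px [300 142  24  25 152] rect [ 527.6 -2
[... 940 characters left out ...]
359.7] pca 24.4 z [ 4.1  7.1 17.4]
[ 1.5  2.8 -1.7  0.3 10.  45.  27.6 27.5 27.2 27.1 28.1 25.7 29.1 25.8
 42.7 48.8 46.1  0.6]
[ 1.1  2.1  5.6  0.3 47.4 48.3 27.3 29.3 24.7 26.  28.5 22.6 26.7 27.4
 42.5 49.2 48.4  1.1]
[-0.1  2.2 -2.1  1.7 48.7 51.7 29.2 31.1 26.6 28.5 27.  26.7 28.2 14.7
 11.7  8.  10.2  3.1]
pivot [[45.7 65.2 67.2 70.8 70.6 58.2 58.5]
 [44.2 66.  65.2 68.5 68.1 67.5 60.9]
 [46.8 66.1 68.5 65.7 69.  67.1 60.7]
 [62.3 68.6 67.8 66.2 67.7 66.3 59.2]
 [69.2 67.4 67.  71.1 68.3 69.5 44.7]
 [69.1 68.8 67.  68.1 67.  69.1 45.2]
 [64.7 69.8 69.7 67.1 68.8 66.3 48.8]
 [35.9 66.6 69.1 68.6 67.1 69.8 48.3]
 [28.1 66.4 70.1 72.2 66.9 67.4 47.8]
 [13.6 57.9 66.5 66.5 66.7 39.4 45.3]]
```

Run:
```python
from h import *
np.set_printoptions(precision=1,suppress=True)
def an(name,q,ang):
    d=np.array([np.cos(np.radians(ang)),np.sin(np.radians(ang))]);n=np.array([-d[1],d[0]])
    a=q@d;b=q@n
    la,ha=np.percentile(a,[2,98]);lb,hb=np.percentile(b,[2,98]);c=d*(la+ha)/2+n*(lb+hb)/2
    print(name,len(q),'ctr',c,'len',ha-la,'wid',hb-lb)
for nm in('top0','side0'):
    s=load(nm);P=cloud(s)*1000;hsv=cv2.cvtColor(s['frame'],cv2.COLOR_BGR2HSV);H,S,V=[hsv[...,i].astype(int) for i in range(3)]
    X,Y,Z=P[...,0],P[...,1],P[...,2]
    pv=np.array([536,-79.2]);d=np.array([np.cos(np.radians(100.2)),np.sin(np.radians(100.2))]);n=np.array([-d[1],d[0]])
    q=P[...,:2]-pv;a=q@d;b=q@n
    for lo,hi in((44,54),(36,54)):
      m=(Z>lo)&(Z<hi)&(a>55)&(a<120)&(abs(b)<55)&(V<70)
      for sg in(1,-1):
        k=m&(b*sg>0)
        print(nm,'U',lo,sg,k.sum(),'a',np.percentile(a[k],[1,10,50,90,99]),'b',np.percentile(b[k],[1,10,50,90,99]))
    m=(np.hypot(a,b)<25)&(Z>63)&(Z<73);print(nm,'pivot a,b',a[m].mean(),b[m].mean(), m.sum())
    for sg in(1,-1):
        m=(Z>52)&(Z<66)&(a<-70)&(a>-190)&(b*sg>5)&(b*sg<50)&(H<18)&(S>80)
        print(nm,'h',sg,'a',np.percentile(a[m],[1,50,99]),'b',np.percentile(b[m],[1,10,50,90,99]),np.polyfit(a[m],b[m],1))
    # tail
    m=(abs(X-597)<30)&(abs(Y-222)<25)&(Z>52)&(Z<61)&(V<60)
    an(nm+' tail',P[m][:,:2],80.3)
    m=(abs(X-470)<130)&(abs(Y+378)<100)&(Z>11)&(Z<21)
    an(nm+' traywall',P[m][:,:2],1.8)
    for nmo,bx in(('rackA',(632.8,275.8)),('rackB',(581.2,285.5))):
        m=(np.hypot(X-bx[0],Y-bx[1])<55)&(Z>65)&(Z<75)&(abs((X-bx[0])*.985-(Y-bx[1])*.17)<12)
        an(nm+nmo,P[m][:,:2],80.3); print(np.degrees(np.arctan2(*np.polyfit(Y[m],X[m],1)[:1],1)))
    # objects
    for o,(u,v) in dict(pitcher=(340,128),cup=(302,271),jar=(227,273),tamper=(250,132)).items():
        if nm=='top0':
            c=P[v,u];m=(np.hypot(X-c[0],Y-c[1])<75)&(Z>45)&(Z<130); 
            if m.any(): an(o,P[m][:,:2],0);print(np.percentile(Z[m],[50,99]))
```

```text
top0 U 44 1 30 a [ 55.5  57.4 110.9 117.1 118.3] b [29.9 31.5 37.1 40.8 41.9]
top0 U 44 -1 32 a [ 55.6  56.9 111.  116.6 118.6] b [-41.  -39.5 -34.8 -28.8 -27.3]
top0 U 36 1 36 a [ 55.6  57.7 109.3 116.8 118.3] b [29.9 30.9 36.2 41.  41.9]
top0 U 36 -1 40 a [ 55.6  57.6 108.8 116.2 118.6] b [-41.3 -39.6 -33.6 -28.4 -27.1]
top0 pivot a,b -0.6707248119212336 0.6836416383362006 112
top0 h 1 a [-176.8 -129.3  -83.7] b [22.7 23.8 27.7 31.5 32.5] [-0.  27.6]
top0 h -1 a [-175.5 -129.7  -86.2] b [-33.  -32.1 -28.  -23.6 -22.4] [ -0.  -28.2]
top0 tail 119 ctr [598.1 225.3] len 25.321408269769734 wid 33.00975227661013
top0 traywall 629 ctr [ 467.3 -379.1] len 198.83179403392114 wid 125.33747521339558
top0rackA 101 ctr [634.9 279.4] len 73.85667412414011 wid 8.736577215783996
9.89494032021409
top0rackB 105 ctr [583.  289.4] len 76.3107472660489 wid 8.794905578196563
9.666191972189711
pitcher 519 ctr [ 754.6 -218.4] len 82.48822918807446 wid 88.82127694181813
[ 83.3 102.8]
cup 186 ctr [ 376.9 -111.3] len 66.742015209697 wid 67.9049266823959
[58.9 63.7]
jar 535 ctr [372.7  85.1] len 58.324529448
[... 320 characters left out ...]
6  65.6 118.3 119.8] b [27.4 28.8 36.7 43.4 44.8]
side0 U 36 -1 71 a [ 56.4  59.5  65.3 118.7 119.8] b [-43.2 -41.2 -33.  -26.  -24.8]
side0 pivot a,b 2.668893376726557 0.5588230318765008 84
side0 h 1 a [-177.6 -121.4  -77.8] b [22.  23.6 29.  34.1 35.2] [ 0.  29.1]
side0 h -1 a [-173.4 -124.5  -81.6] b [-33.6 -32.  -26.8 -21.8 -21.1] [ -0.  -28.5]
side0 tail 150 ctr [596.6 229.5] len 26.58829462904572 wid 32.25528251907815
side0 traywall 394 ctr [ 467.5 -377.6] len 198.17300822860295 wid 127.4271311069403
side0rackA 153 ctr [634.7 282.7] len 76.03172443236173 wid 9.18576315760697
9.462461146685989
side0rackB 156 ctr [583.1 292.1] len 76.04077612617482 wid 9.64886493393351
10.177837348245282
```

```bash
cat > plan.py <<'E'
from h import *
from scipy.spatial.transform import Rotation as Ro
import sys
np.set_printoptions(precision=4,suppress=True)
def st():
    o=ctrl.get_obs();return o,np.array(o['tool_pos']),Ro.from_euler('xyz',o['orientation'],degrees=True).as_matrix()
def plan(x,y,z,jaw):
    o,p,R=st(); cur=np.degrees(np.arctan2(R[1,2],R[0,2]))
    dy=(jaw-cur+90)%180-90   # world yaw change, nearest equivalent
    roll=-dy
    R2=R@Ro.from_euler('x',roll,degrees=True).as_matrix()
    off=R2.T@(np.array([x,y,z])-p)
    print('t',round(o['clock'],2),'tcp',p,'jaw ang',round(cur,2),'q',np.array(o['joint_pos']).round(1),'F',o['force'],'open',round(o['opening'],4))
    print('roll',round(roll,2),'(or',round(roll-np.sign(roll)*180,2),') then offset',off,' before-roll offset',R.T@(np.array([x,y,z])-p))
if __name__=='__main__':
    a=list(map(float,sys.argv[1:])); plan(*a)
E
python3 plan.py .598 .2265 .15 170.2
```

```text
t 0.1 tcp [ 0.1934 -0.6462  0.1909] jaw ang 106.66 q [-56.8  20.6   0.6  -0.  -70.1 -16.5] F [-0.3255  0.5667 -0.327 ] open 0.0877
roll -63.54 (or 116.46 ) then offset [ 0.0419 -0.9288 -0.2502]  before-roll offset [ 0.0419 -0.6378  0.72  ]
```

Call:
{"api": "servo_tool", "payload": {"motion": [{"offset":[0,-0.04,0.045],"roll":0,"claw":1},{"offset":[0,-0.04,0.045],"roll":0,"claw":1},{"offset":[0,-0.04,0.045],"roll":0,"claw":1},{"offset":[0,-0.04,0.045],"roll":0,"claw":1},{"offset":[0,-0.04,0.045],"roll":0,"claw":1},{"offset":[0,-0.04,0.045],"roll":0,"claw":1},{"offset":[0,-0.04,0.045],"roll":0,"claw":1},{"offset":[0,-0.04,0.045],"roll":0,"claw":1},{"offset":[0,-0.04,0.045],"roll":0,"claw":1},{"offset":[0,-0.04,0.045],"roll":0,"claw":1},{"offset":[0,-0.04,0.045],"roll":0,"claw":1},{"offset":[0,-0.04,0.045],"roll":0,"claw":1}]}}

```text
clock: 1.6
tool_pos: [0.4988, 0.0104, 0.1918]
orientation: [-71.4, 90.0, 35.3]
force: [1.5, -0.9, 0.7]
opening: 0.0873
```

```bash
python3 plan.py .598 .2265 .15 170.2
```

```text
t 1.6 tcp [0.4988 0.0104 0.1918] jaw ang 106.69 q [ 23.8   3.8 -21.   -0.  -65.2 -97.1] F [ 1.4592 -0.8652  0.7296] open 0.0873
roll -63.51 (or 116.49 ) then offset [ 0.0419 -0.2299 -0.0609]  before-roll offset [ 0.0419 -0.157   0.1786]
```

Call:
{"api": "servo_tool", "payload": {"motion": [{"offset":[0,-0.039,0.0445],"roll":0,"claw":1},{"offset":[0,-0.039,0.0445],"roll":0,"claw":1},{"offset":[0,-0.039,0.0445],"roll":0,"claw":1},{"offset":[0,-0.039,0.0445],"roll":0,"claw":1},{"offset":[0.007,0,0],"roll":-10.6,"claw":1},{"offset":[0.007,0,0],"roll":-10.6,"claw":1},{"offset":[0.007,0,0],"roll":-10.6,"claw":1},{"offset":[0.007,0,0],"roll":-10.6,"claw":1},{"offset":[0.007,0,0],"roll":-10.6,"claw":1},{"offset":[0.007,0,0],"roll":-10.5,"claw":1},{"offset":[0,0,0],"roll":0,"claw":1}]}}

```text
clock: 2.98
tool_pos: [0.5964, 0.2232, 0.1488]
orientation: [40.7, 89.9, -149.2]
force: [-0.3, -0.6, 0.1]
opening: 0.0875
```

```bash
python3 plan.py .598 .2265 .025 170.2; python3 -c "
from h import *
snap('side','side1');snap('top','top1')
a=load('side1')['frame'];cv2.imwrite('pics/s1c.png',cv2.resize(a[180:330,120:300],None,fx=4,fy=4,interpolation=3))"
```

```text
t 2.98 tcp [0.5964 0.2232 0.1488] jaw ang 170.08 q [ 38.   18.7  -7.8  -0.  -63.6 -48. ] F [-0.341  -0.6082  0.1382] open 0.0875
roll -0.12 (or 179.88 ) then offset [ 0.1238 -0.0036 -0.0012]  before-roll offset [ 0.1238 -0.0036 -0.0012]
```

View pics/s1c.png

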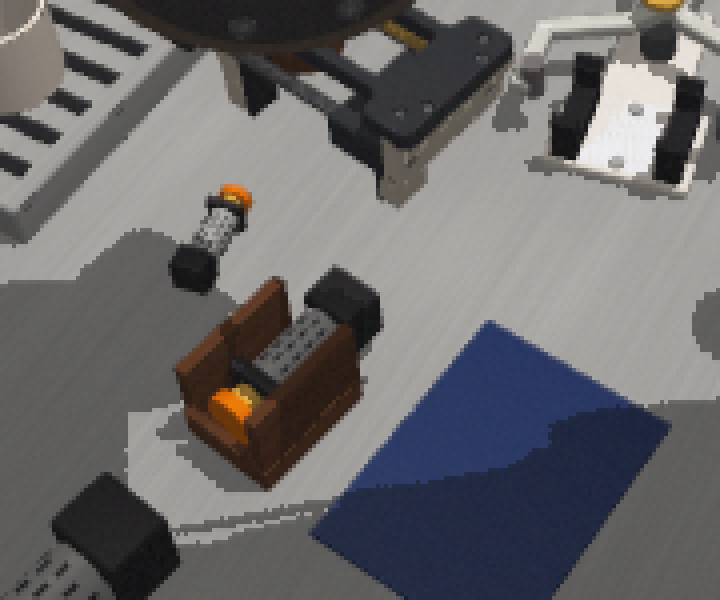

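View pics/top1.png

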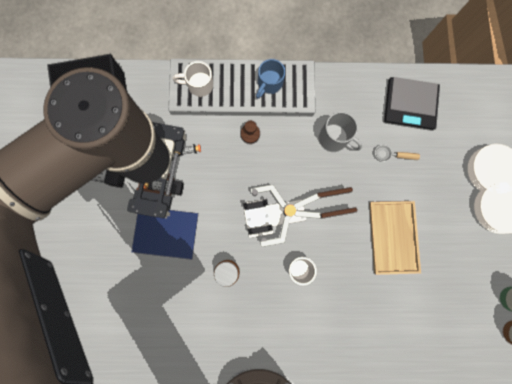

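Call:
{"api": "servo_tool", "payload": {"motion": [{"offset":[0.03,-0.0036,-0.001],"roll":0,"claw":1},{"offset":[0.03,0,0],"roll":0,"claw":1},{"offset":[0.03,0,0],"roll":0,"claw":1},{"offset":[0.02,0,0],"roll":0,"claw":1},{"offset":[0.014,0,0],"roll":0,"claw":1},{"offset":[0,0,0],"roll":0,"claw":1}]}}

```text
clock: 3.82
tool_pos: [0.5981, 0.2267, 0.0251]
orientation: [46.1, 89.9, -143.9]
force: [0.2, 0.0, 0.2]
opening: 0.0877
```

```bash
python3 plan.py .598 .2265 .025 170.2; python3 -c "
from h import *
s=snap('side','side2');print(plane(load('side1'),220.5,231,.149))
a=s['frame'];cv2.imwrite('pics/s2c.png',cv2.resize(a[180:330,120:300],None,fx=4,fy=4,interpolation=3))"
```

```text
t 3.83 tcp [0.5981 0.2267 0.0251] jaw ang 170.08 q [ 38.2  25.6 -15.2  -0.  -49.2 -48.1] F [0.2039 0.0018 0.2256] open 0.0877
roll -0.12 (or 179.88 ) then offset [0.0001 0.0002 0.0001]  before-roll offset [0.0001 0.0002 0.0001]
[0.55653   0.2166496 0.149    ]
```

View pics/s2c.png

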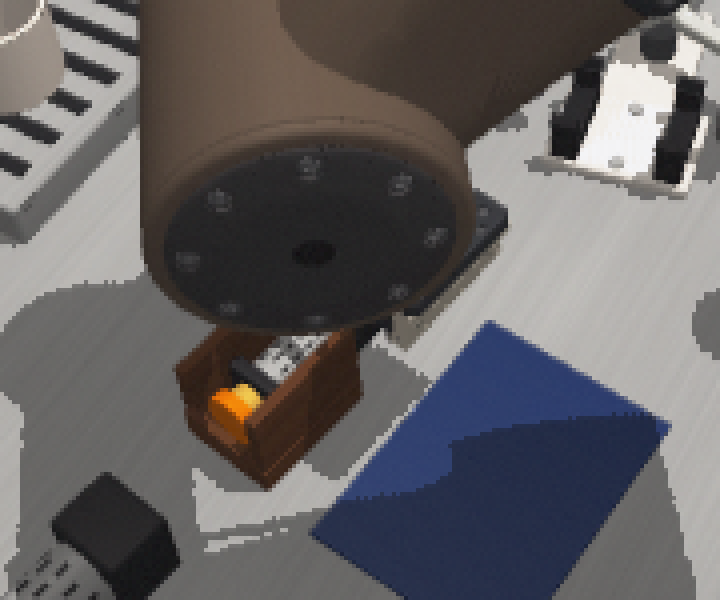

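Call:
{"api": "servo_tool", "payload": {"motion": [{"offset":[0,0,0],"roll":0,"claw":0},{"offset":[0,0,0],"roll":0,"claw":-0.5},{"offset":[0,0,0],"roll":0,"claw":-1},{"offset":[0,0,0],"roll":0,"claw":-1},{"offset":[0,0,0],"roll":0,"claw":-1},{"offset":[0,0,0],"roll":0,"claw":-1}]}}

```text
clock: 4.62
tool_pos: [0.5985, 0.227, 0.0257]
orientation: [45.6, 90.0, -144.3]
force: [-0.4, 0.4, 0.6]
opening: 0.0327
```

Call:
{"api": "servo_tool", "payload": {"motion": [{"offset":[0,0,0],"roll":0,"claw":-1},{"offset":[0,0,0],"roll":0,"claw":-1}]}}

```text
clock: 4.88
tool_pos: [0.5985, 0.2269, 0.0257]
orientation: [63.0, 90.0, -126.8]
force: [0.5, -0.1, -0.0]
opening: 0.0132
```

```bash
python3 plan.py .598 .2265 .025 170.2; python3 -c "
from h import *
s=snap('side','side3')
a=s['frame'];cv2.imwrite('pics/s3c.png',cv2.resize(a[180:330,120:300],None,fx=4,fy=4,interpolation=3))
s=snap('top','top3')
a=s['frame'];cv2.imwrite('pics/t3c.png',cv2.resize(a[100:280,80:280],None,fx=4,fy=4,interpolation=3)[:600])"
```

```text
t 4.88 tcp [0.5985 0.2269 0.0257] jaw ang 170.16 q [ 38.2  25.6 -15.2   0.  -49.2 -48. ] F [ 0.4572 -0.1317 -0.0025] open 0.0132
roll -0.04 (or 179.96 ) then offset [0.0007 0.0005 0.0004]  before-roll offset [0.0007 0.0005 0.0004]
```

View pics/s3c.png

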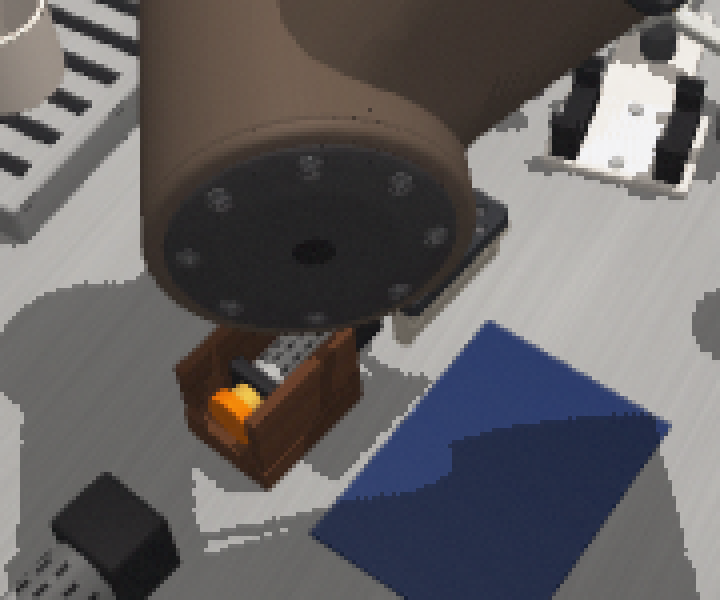

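View pics/t3c.png

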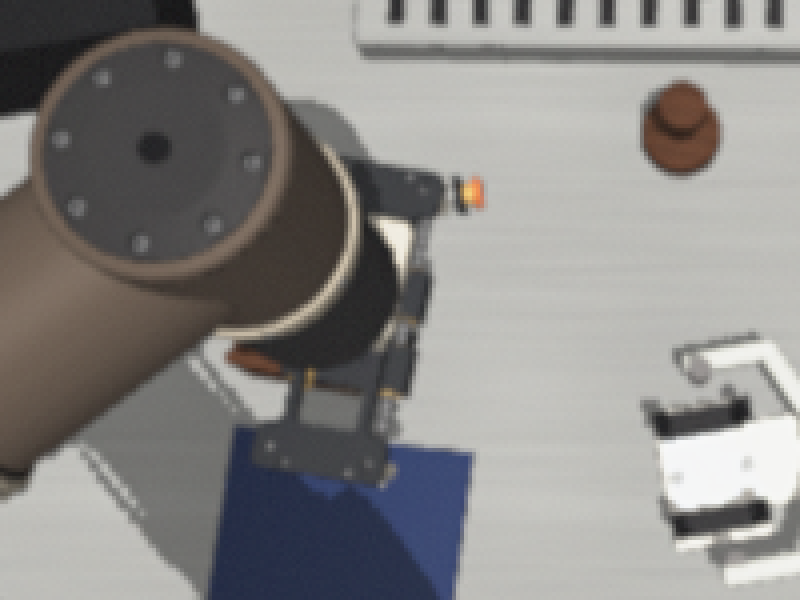

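```bash
cat >> h.py <<'E'
def proj(s,p):
    T=s['extrinsics'];K=s['mtx'];c=T[:3,:3].T@(np.asarray(p)-T[:3,3])
    return np.array([K[0,0]*c[0]/-c[2]+K[0,2],K[1,1]*-c[1]/-c[2]+K[1,2]])
E
python3 - <<'E'
from h import *
np.set_printoptions(precision=3,suppress=True)
for nm,p,g in(('side1',(.5964,.2232,.1488),.0875),('top1',(.5964,.2232,.1488),.0875),('side3',(.5985,.2269,.0257),.013),('top3',(.5985,.2269,.0257),.013)):
    s=load(nm);p=np.array(p);j=np.array([-.985,.17,0])
    for k in(-.5,0,.5):
        for h in(0,.02,.066):print(nm,k,h,proj(s,p+j*k*g+[0,0,h]).round(1))
s=load('side1')
for u,v in((184,208),(220.5,231)):
    print(depth(s,u,v),depth(s,u,v-3),[depth(s,u,v-k)[2].round(3) for k in range(0,20,3)])
P=cloud(load('top3'));print(P[185:190,172:190:2,2])
s=load('top3');P=cloud(s)
m=(abs(P[...,0]-.6)<.15)&(abs(P[...,1]-.22)<.12)&(P[...,2]>.085)&(P[...,2]<.12)
q=P[m];print(q.min(0),q.max(0),cv2.minAreaRect(np.float32(q[:,:2])))
E
```

```text
side1 -0.5 0 [188.3 216.8]
side1 -0.5 0.02 [187.2 210.8]
side1 -0.5 0.066 [184.6 196. ]
side1 0 0 [203.  226.3]
side1 0 0.02 [202.2 220.3]
side1 0 0.066 [200.1 205.6]
side1 0.5 0 [218.4 236.2]
side1 0.5 0.02 [217.8 230.3]
side1 0.5 0.066 [216.3 215.7]
top1 -0.5 0 [173.3 164.1]
top1 -0.5 0.02 [171.7 162.3]
top1 -0.5 0.066 [167.7 157.6]
top1 0 0 [169.7 181.4]
top1 0 0.02 [168.  179.9]
top1 0 0.066 [163.7 176.2]
top1 0.5 0 [166.  198.9]
top1 0.5 0.02 [164.2 197.8]
top1 0.5 0.066 [159.7 195.1]
side3 -0.5 0 [204.  258.7]
side3 -0.5 0.02 [203.2 253.8]
side3 -0.5 0.066 [201.4 241.8]
side3 0 0 [206.  260.1]
side3 0 0.02 [205.3 255.2]
side3 0 0.066 [203.6 243.2]
side3 0.5 0 [208.1 261.5]
side3 0.5 0.02 [207.4 256.6]
side3 0.5 0.066 [205.7 244.7]
top3 -0.5 0 [177.9 186.2]
top3 -0.5 0.02 [176.5 185. ]
top3 -0.5 0.066 [173.3 182. ]
top3 0 0 [177.4 188.5]
top3 0 0.02 [176.  187.3]
top3 0 0.066 [172.7 184.5]
top3 0.5 0 [176.9 190.7]
top3 0.5 0.02 [175.6 189.6]
top3 0.5 0.066 [172.2 186.9]
[ 0.756  0.097 -0.   ] [0.641 0.221 0.192] [np.float64(-0.0), np.float64(0.192), np.float64(0.2), np.float64(0.207), np.float64(0.267), np.float64(0.515), np.float64(0.522)]
[0.538 0.242 0.188] [0.538 0.242 0.198] [np.float64(0.188), np.float64(0.198), np.float64(0.254), np.float64(0.263), np.float64(0.279), np.float64(0.285), np.float64(0.293)]
[[ 0.268  0.255  0.173  0.139  0.146  0.045  0.002 -0.001 -0.001]
 [ 0.261  0.19   0.166  0.153  0.151  0.042  0.003 -0.001  0.001]
 [ 0.257  0.175  0.164  0.151  0.15   0.147  0.004  0.002 -0.001]
 [ 0.169  0.171  0.163  0.149  0.149  0.151  0.136  0.003  0.002]
 [ 0.171  0.169  0.163  0.153  0.15   0.15   0.001  0.002  0.002]]Traceback (most recent call last):
  File "<stdin>", line 13, in <module>
    return umr_minimum(a, axis, None, out, keepdims, initial, where)
ValueError: zero-size array to reduction operation minimum which has no identity
```

Run:
```python
from h import *
a=load('side1')['frame'][185:245,165:260];b=load('side3')['frame'][225:275,190:270]
cv2.imwrite('pics/z1.png',cv2.resize(a,None,fx=8,fy=8,interpolation=2))
cv2.imwrite('pics/z3.png',cv2.resize(b,None,fx=8,fy=8,interpolation=2))
P=cloud(load('side1'))*1000
for v in range(196,236,4): print(v,[tuple(P[v,u].astype(int)) for u in range(176,236,6)])
```

```text
196 [(np.int64(654), np.int64(224), np.int64(215)), (np.int64(611), np.int64(254), np.int64(264)), (np.int64(599), np.int64(250), np.int64(266)), (np.int64(748), np.int64(56), np.int64(14)), (np.int64(567), np.int64(255), np.int64(287)), (np.int64(554), np.int64(254), np.int64(292)), (np.int64(711), np.int64(22), np.int64(0)), (np.int64(545), np.int64(229), np.int64(274)), (np.int64(526), np.int64(238), np.int64(291)), (np.int64(516), np.int64(233), np.int64(292))]
200 [(np.int64(656), np.int64(225), np.int64(203)), (np.int64(640), np.int64(224), np.int64(210)), (np.int64(595), np.int64(257), np.int64(264)), (np.int64(583), np.int64(254), np.int64(267)), (np.int64(734), np.int64(50), np.int64(-1)), (np.int64(552), np.int64(258), np.int64(286)), (np.int64(539), np.int64(258), np.int64(293)), (np.int64(530), np.int64(252), np.int64(291)), (np.int64(520), np.int64(247), np.int64(292)), (np.int64(510), np.int64(244), np.int64(294))]
204 [(np.int64(783), np.int64(94), np.int64(0)), (np.int64(641), np.int64(225), np.int64(198)), (np.int64(638), np.int64(210), np.int64(185)), (np.int64(738)
[... 2843 characters left out ...]
4), np.int64(-1)), (np.int64(663), np.int64(128), np.int64(1)), (np.int64(650), np.int64(121), np.int64(0)), (np.int64(541), np.int64(245), np.int64(199)), (np.int64(622), np.int64(106), np.int64(0)), (np.int64(608), np.int64(98), np.int64(0))]
232 [(np.int64(712), np.int64(189), np.int64(22)), (np.int64(712), np.int64(167), np.int64(0)), (np.int64(698), np.int64(161), np.int64(0)), (np.int64(684), np.int64(154), np.int64(0)), (np.int64(671), np.int64(146), np.int64(0)), (np.int64(656), np.int64(139), np.int64(0)), (np.int64(643), np.int64(131), np.int64(0)), (np.int64(629), np.int64(124), np.int64(0)), (np.int64(615), np.int64(117), np.int64(1)), (np.int64(601), np.int64(110), np.int64(1))]
```

View pics/z1.png

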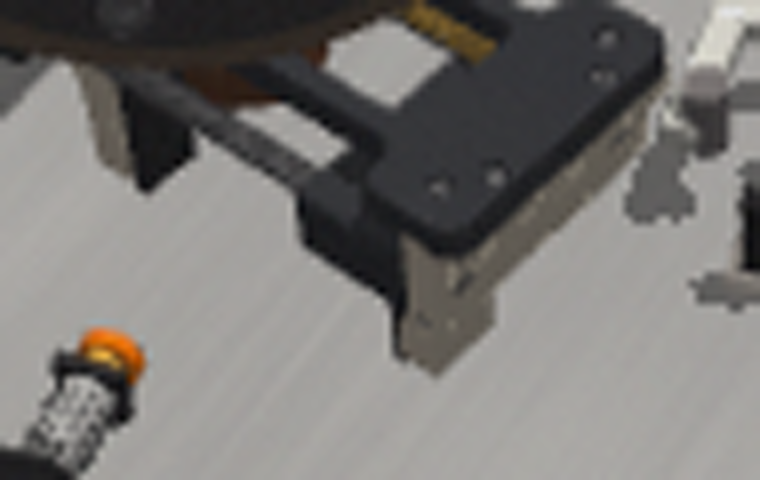

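View pics/z3.png

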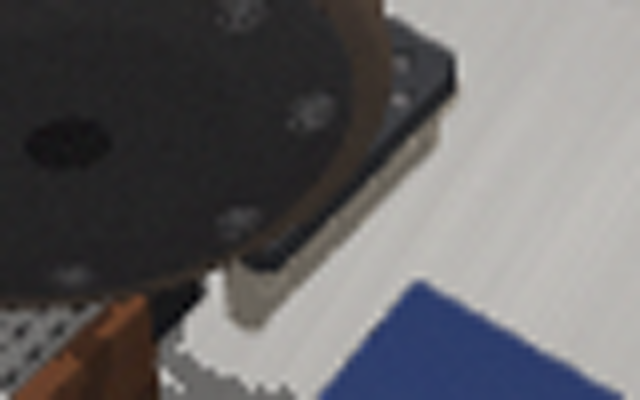

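Call:
{"api": "servo_tool", "payload": {"motion": [{"offset":[-0.03,0,0],"roll":0,"claw":-1},{"offset":[-0.06,0,0],"roll":0,"claw":-1},{"offset":[-0.06,0,0],"roll":0,"claw":-1},{"offset":[-0.03,0,0],"roll":0,"claw":-1},{"offset":[0,0,0],"roll":0,"claw":-1}]}}

```text
clock: 5.6
tool_pos: [0.5999, 0.2277, 0.2093]
orientation: [-137.6, 89.7, 32.6]
force: [-1.2, -0.0, -1.1]
opening: 0.001
```

```bash
python3 plan.py .598 .2265 .025 170.2
python3 - <<'E'
from h import *
s=snap('side','side4')
o=ctrl.get_obs();p=np.array(o['tool_pos']);print(proj(s,p),proj(s,p+[0,0,.04]))
a=s['frame'].copy();u,v=proj(s,p)
cv2.imwrite('pics/z4.png',cv2.resize(a[150:300,130:290],None,fx=4,fy=4,interpolation=2))
P=cloud(s)*1000
m=(abs(P[...,0]-598)<150)&(abs(P[...,1]-227)<100)&(P[...,2]>150)
print(np.percentile(P[m],[0.3,1,5],axis=0))
E
```

```text
t 5.6 tcp [0.5999 0.2277 0.2093] jaw ang 170.17 q [ 38.2  16.6  -2.7   0.  -70.4 -48. ] F [-1.2089 -0.0106 -1.1372] open 0.001
roll -0.03 (or 179.97 ) then offset [0.1843 0.0023 0.0025]  before-roll offset [0.1843 0.0023 0.0025]
[198.34531395 209.07879675] [196.35890734 195.48054372]
[[499.23347042 205.35137456 248.54819251]
 [500.68265897 207.2356645  252.44609847]
 [506.33329933 212.81252071 277.72099524]]
```

View pics/z4.png

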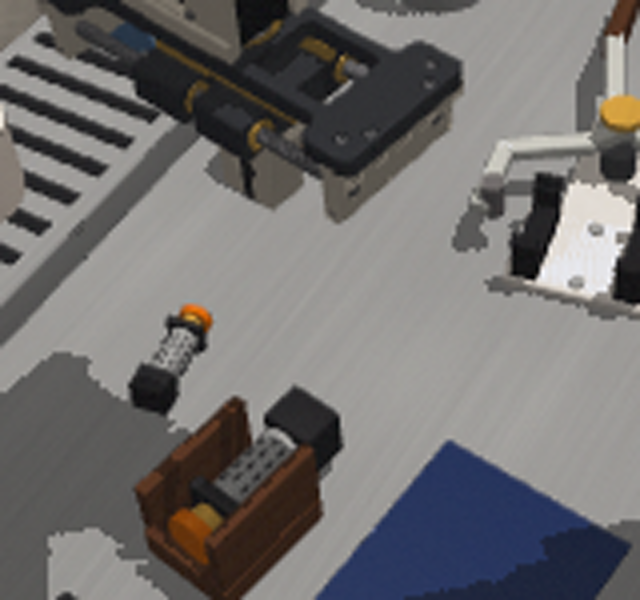

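Run:
```python
from h import *
np.set_printoptions(precision=1,suppress=True)
s=load('side4');P=cloud(s)*1000
for v in range(184,206,2): print(v,[tuple(int(x) for x in P[v,u]) for u in range(188,210,3)])
# side1: open fingers
s=load('side1');P=cloud(s)*1000
print()
for v in range(218,234,2): print(v,[tuple(int(x) for x in P[v,u]) for u in range(212,230,2)])
t=snap('top','top4')
cv2.imwrite('pics/t4.png',cv2.resize(t['frame'][100:250,80:240],None,fx=4,fy=4,interpolation=2))
P=cloud(t)*1000
```

```text
184 [(577, 271, 327), (572, 269, 327), (568, 266, 326), (563, 263, 326), (559, 260, 326), (567, 242, 306), (534, 277, 351), (529, 275, 352)]
186 [(577, 271, 322), (571, 270, 324), (571, 263, 318), (561, 266, 325), (555, 266, 327), (552, 262, 326), (533, 279, 349), (527, 279, 352)]
188 [(579, 270, 315), (572, 271, 319), (590, 240, 283), (581, 242, 289), (554, 268, 325), (549, 266, 326), (533, 279, 345), (526, 280, 349)]
190 [(609, 236, 266), (572, 272, 315), (591, 240, 278), (584, 241, 281), (581, 235, 277), (548, 268, 323), (541, 269, 327), (526, 281, 344)]
192 [(609, 237, 260), (602, 237, 264), (590, 242, 274), (582, 243, 279), (582, 234, 271), (583, 225, 262), (541, 270, 323), (535, 269, 326)]
194 [(609, 239, 256), (603, 237, 258), (592, 240, 266), (584, 241, 271), (583, 234, 264), (584, 224, 255), (731, 22, 0), (534, 271, 322)]
196 [(611, 237, 249), (603, 237, 252), (593, 240, 260), (586, 240, 264), (583, 235, 260), (583, 225, 251), (728, 28, -2), (719, 26, 0)]
198 [(767, 60, 0), (605, 236, 245), (252, 647, 804), (584, 243, 262), (583, 235, 255), (731, 38, -2), (720, 39, 3), (716,
[... 882 characters left out ...]
3, 275, 254), (516, 278, 260), (514, 275, 258), (514, 269, 252), (536, 231, 198), (535, 225, 193), (619, 89, 0)]
226 [(655, 113, -2), (553, 241, 193), (546, 245, 202), (518, 276, 252), (516, 273, 250), (538, 235, 196), (537, 230, 191), (620, 99, 2), (616, 95, 0)]
228 [(650, 121, 0), (554, 241, 187), (547, 243, 193), (541, 245, 199), (538, 242, 198), (538, 235, 190), (622, 106, 0), (619, 101, -2), (613, 101, 0)]
230 [(647, 125, 0), (641, 125, 1), (638, 120, -1), (541, 246, 194), (539, 242, 190), (622, 115, 2), (619, 111, 0), (614, 109, 0), (608, 108, 2)]
232 [(643, 131, 0), (637, 131, 2), (634, 126, 0), (629, 124, 0), (626, 120, -3), (620, 119, 0), (615, 117, 1), (610, 116, 2), (606, 112, 0)]
```

View pics/t4.png

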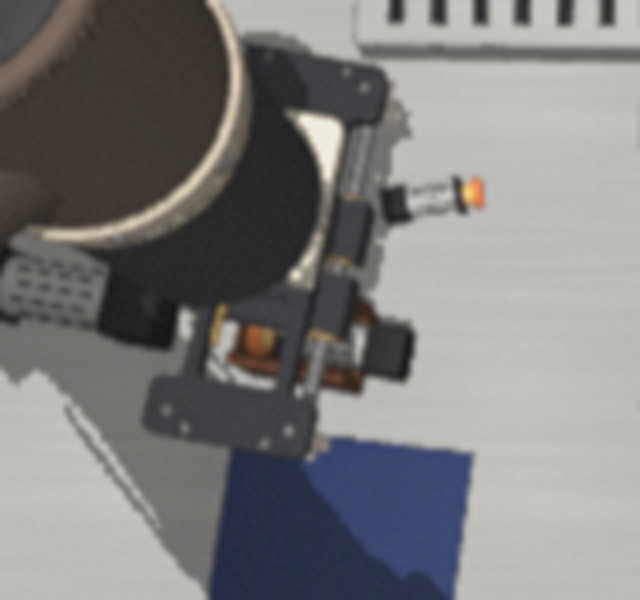

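Run:
```python
from h import *
np.set_printoptions(precision=1,suppress=True)
p=np.array([599.9,227.7]);j=np.array([np.cos(np.radians(170.17)),np.sin(np.radians(170.17))]);w=np.array([-j[1],j[0]])
for nm in('top4','side4'):
    P=cloud(load(nm))*1000;V=load(nm)['frame'].max(2)
    a=(P[...,:2]-p)@j;b=(P[...,:2]-p)@w;Z=P[...,2]
    m=(Z>325)&(Z<360)&(abs(a)<130)&(abs(b)<60)
    for sg in(1,-1):
        k=m&(a*sg>60)
        if k.sum()>20: print(nm,sg,k.sum(),'a',np.percentile(a[k]*sg,[1,50,99]),'b',np.percentile(b[k],[1,50,99]),'z',np.percentile(Z[k],[10,50,90]))
    m=(Z>235)&(Z<275)&(abs(a)<40)&(abs(b)<30); 
    if m.sum()>5:print('finger a',np.percentile(a[m],[2,50,98]),'b',np.percentile(b[m],[2,50,98]))
```

```text
top4 1 745 a [61.3 81.9 97.1] b [-36.5   3.4  40. ] z [348.6 350.5 351.9]
top4 -1 528 a [62.9 81.6 95.3] b [-26.   13.3  40.4] z [348.1 350.8 352.1]
side4 1 896 a [61.4 87.  97.8] b [-40.   -7.7  36.7] z [336.9 351.9 353.3]
side4 -1 259 a [60.4 78.5 94.6] b [-40.  -32.  -18.6] z [327.6 348.2 353.8]
finger a [-14.9  11.8  18.2] b [-13.  -10.4   9.8]
```

The fingers closed on nothing. Camera depth puts the real fingertips about 36 mm above the reported TCP (tip at z ≈ 0.245 with the report at 0.209), so at 0.026 they were above the tail. The infuser hasn't moved, and x and y agree. I'll go down again with z corrected, watching the force.

Call:
{"api": "servo_tool", "payload": {"motion": [{"offset":[0.0,0,0],"roll":0,"claw":1},{"offset":[0.04,0,0],"roll":0,"claw":1},{"offset":[0.05,0,0],"roll":0,"claw":1},{"offset":[0.05,0,0],"roll":0,"claw":1},{"offset":[0.02,0,0],"roll":0,"claw":1},{"offset":[0.02,0,0],"roll":0,"claw":1},{"offset":[0.01,0,0],"roll":0,"claw":1},{"offset":[0.01,0,0],"roll":0,"claw":1},{"offset":[0,0,0],"roll":0,"claw":1}]}}

```text
clock: 6.82
tool_pos: [0.5982, 0.2267, 0.0051]
orientation: [45.2, 89.9, -144.6]
force: [-0.5, 0.1, 0.5]
opening: 0.0839
```

```bash
python3 plan.py .5975 .2265 -.011 170.2
python3 - <<'E'
from h import *
s=snap('side','side5')
a=s['frame'];cv2.imwrite('pics/z5.png',cv2.resize(a[200:300,150:270],None,fx=6,fy=6,interpolation=2))
E
```

```text
t 6.83 tcp [0.5982 0.2267 0.0051] jaw ang 170.16 q [ 38.2  26.9 -16.2  -0.  -46.9 -48. ] F [-0.5461  0.1417  0.5214] open 0.0839
roll -0.04 (or 179.96 ) then offset [0.0161 0.0003 0.0006]  before-roll offset [0.0161 0.0003 0.0006]
```

View pics/z5.png

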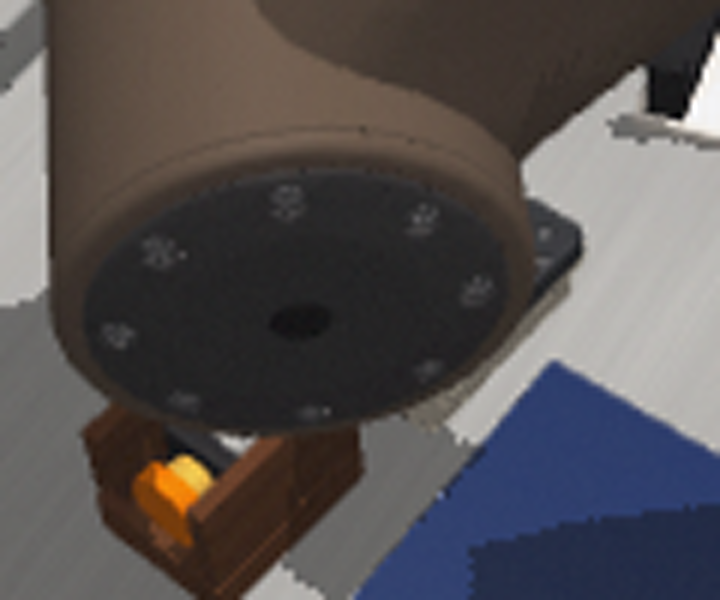

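Call:
{"api": "servo_tool", "payload": {"motion": [{"offset":[0.008,0,0.0],"roll":0,"claw":1},{"offset":[0.008,0,0],"roll":0,"claw":1},{"offset":[0,0,0],"roll":0,"claw":0},{"offset":[0,0,0],"roll":0,"claw":-0.5},{"offset":[0,0,0],"roll":0,"claw":-1},{"offset":[0,0,0],"roll":0,"claw":-1},{"offset":[0,0,0],"roll":0,"claw":-1},{"offset":[0,0,0],"roll":0,"claw":-1},{"offset":[0,0,0],"roll":0,"claw":-1}]}}

```text
clock: 8.0
tool_pos: [0.5986, 0.2269, -0.0102]
orientation: [-131.8, 90.0, 38.4]
force: [-0.2, -0.3, 0.6]
opening: 0.0359
```

Call:
{"api": "servo_tool", "payload": {"motion": [{"offset":[-0.01,0,0.0],"roll":0,"claw":-1},{"offset":[-0.02,0,0.0],"roll":0,"claw":-1},{"offset":[-0.03,0,0.0],"roll":0,"claw":-1},{"offset":[-0.03,0,0.0],"roll":0,"claw":-1},{"offset":[-0.01,0,0.0],"roll":0,"claw":-1},{"offset":[0,0,0.0],"roll":0,"claw":-1}]}}

```text
clock: 8.75
tool_pos: [0.5986, 0.2271, 0.0903]
orientation: [-122.3, 89.9, 47.8]
force: [0.3, 0.6, -1.1]
opening: 0.0361
```

```bash
python3 plan.py .4715 .225 .09 170.2
python3 - <<'E'
from h import *
s=snap('side','side6')
a=s['frame'];cv2.imwrite('pics/z6.png',cv2.resize(a[180:300,130:270],None,fx=5,fy=5,interpolation=2))
E
```

```text
t 8.75 tcp [0.5986 0.2271 0.0903] jaw ang 170.16 q [ 38.2  21.7 -11.5  -0.  -56.6 -48. ] F [ 0.343   0.6012 -1.1448] open 0.0361
roll -0.04 (or 179.96 ) then offset [0.0002 0.0237 0.1249]  before-roll offset [0.0002 0.0238 0.1249]
```

View pics/z6.png

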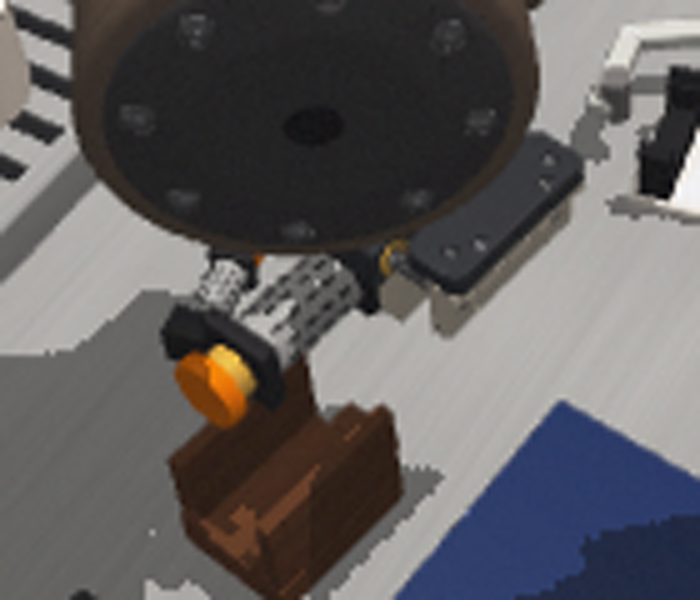

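Call:
{"api": "servo_tool", "payload": {"motion": [{"offset":[0,0.006,0.031],"roll":0,"claw":-1},{"offset":[0,0.006,0.031],"roll":0,"claw":-1},{"offset":[0,0.006,0.032],"roll":0,"claw":-1},{"offset":[0,0.006,0.031],"roll":0,"claw":-1},{"offset":[0.03,0,0],"roll":0,"claw":-1},{"offset":[0.03,0,0],"roll":0,"claw":-1},{"offset":[0.03,0,0],"roll":0,"claw":-1},{"offset":[0.012,0,0],"roll":0,"claw":-1},{"offset":[0.006,0,0],"roll":0,"claw":-1},{"offset":[0,0,0],"roll":0,"claw":-1}]}}

```text
clock: 10.05
tool_pos: [0.4714, 0.2247, -0.0182]
orientation: [79.0, 90.0, -110.8]
force: [0.3, 0.6, -0.8]
opening: 0.0359
```

```bash
python3 plan.py .4715 .225 -.026 170.2
python3 - <<'E'
from h import *
s=snap('side','side7')
a=s['frame'];cv2.imwrite('pics/z7.png',cv2.resize(a[220:350,150:310],None,fx=4.5,fy=4.5,interpolation=2))
E
```

```text
t 10.05 tcp [ 0.4714  0.2247 -0.0182] jaw ang 170.16 q [ 47.   20.  -32.8   0.  -37.2 -56.9] F [ 0.3338  0.6389 -0.7689] open 0.0359
roll -0.04 (or 179.96 ) then offset [ 0.0078 -0.0003 -0.0001]  before-roll offset [ 0.0078 -0.0003 -0.0001]
```

View pics/z7.png

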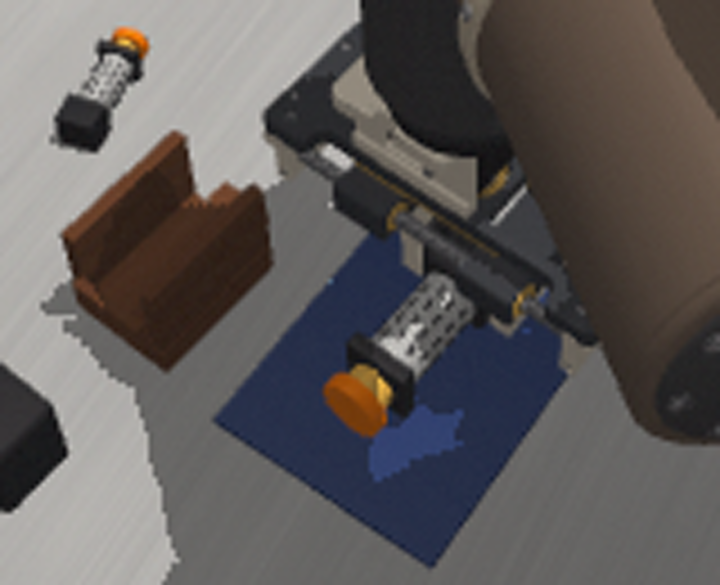

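Call:
{"api": "servo_tool", "payload": {"motion": [{"offset":[0.003,0,0],"roll":0,"claw":-1},{"offset":[0.002,0,0],"roll":0,"claw":-1},{"offset":[0.002,0,0],"roll":0,"claw":-1},{"offset":[0,0,0],"roll":0,"claw":-1}]}}

```text
clock: 10.6
tool_pos: [0.4712, 0.2246, -0.0253]
orientation: [43.8, 90.0, -146.0]
force: [0.5, -0.0, -0.9]
opening: 0.036
```

Call:
{"api": "servo_tool", "payload": {"motion": [{"offset":[0.001,0,0],"roll":0,"claw":-1},{"offset":[0,0,0],"roll":0,"claw":-1}]}}

```text
clock: 10.85
tool_pos: [0.4714, 0.2247, -0.0262]
orientation: [-141.4, 90.0, 28.8]
force: [-0.0, 0.7, -1.0]
opening: 0.0363
```

Call:
{"api": "servo_tool", "payload": {"motion": [{"offset":[0.001,0,0],"roll":0,"claw":-1},{"offset":[0,0,0],"roll":0,"claw":-1}]}}

```text
clock: 11.1
tool_pos: [0.4714, 0.2247, -0.0262]
orientation: [-144.9, 90.0, 25.2]
force: [-4.4, -1.0, 11.0]
opening: 0.0361
```

Call:
{"api": "servo_tool", "payload": {"motion": [{"offset":[0,0,0],"roll":0,"claw":1},{"offset":[0,0,0],"roll":0,"claw":1},{"offset":[0,0,0],"roll":0,"claw":1},{"offset":[0,0,0],"roll":0,"claw":1},{"offset":[-0.02,0,0],"roll":0,"claw":1},{"offset":[-0.05,0,0],"roll":0,"claw":1},{"offset":[-0.06,0,0],"roll":0,"claw":1},{"offset":[-0.06,0.0,0],"roll":0,"claw":1},{"offset":[0,0,0],"roll":0,"claw":1}]}}

```text
clock: 12.22
tool_pos: [0.4739, 0.2266, 0.1681]
orientation: [-130.5, 89.4, 39.7]
force: [-0.2, 0.3, -1.8]
opening: 0.0876
```

```bash
python3 plan.py .478 .2635 -.02 170.2
python3 - <<'E'
from h import *
s=snap('side','side8')
a=s['frame'];cv2.imwrite('pics/z8.png',cv2.resize(a[220:350,150:310],None,fx=4.5,fy=4.5,interpolation=2))
s=snap('top','top8')
a=s['frame'];cv2.imwrite('pics/t8.png',cv2.resize(a[160:290,80:240],None,fx=4.5,fy=4.5,interpolation=2))
E
```

```text
t 12.22 tcp [0.4739 0.2266 0.1681] jaw ang 170.2 q [ 47.    7.1 -20.6   0.1 -61.8 -56.9] F [-0.2438  0.3478 -1.8171] open 0.0876
roll -0.0 (or 180.0 ) then offset [ 0.1884 -0.0356  0.0034]  before-roll offset [ 0.1884 -0.0356  0.0034]
```

View pics/z8.png

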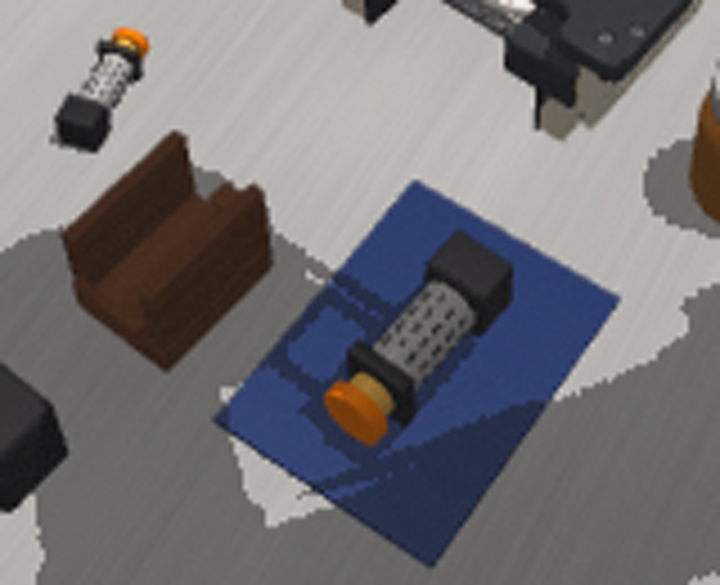

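View pics/t8.png

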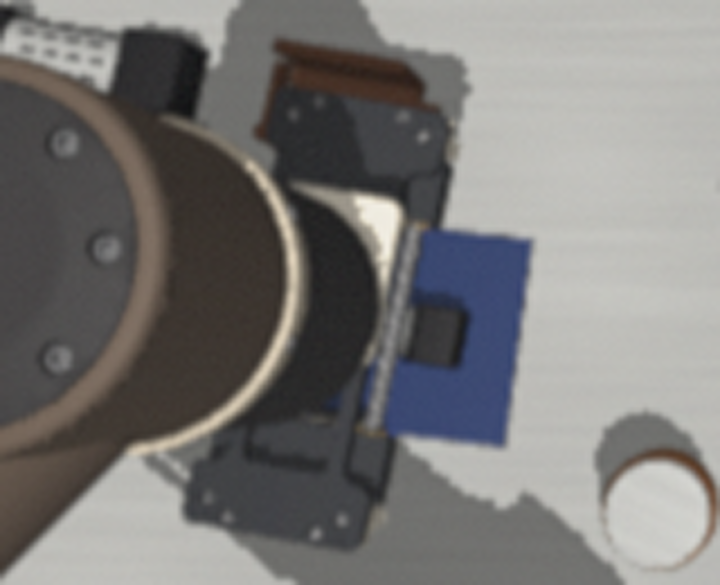

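```bash
cat > inf.py <<'E'
from h import *
def inf(nm,mid,ang,zc):
    # mid guess mm, ang deg, zc centre height mm
    s=load(nm);P=cloud(s)*1000;hsv=cv2.cvtColor(s['frame'],cv2.COLOR_BGR2HSV);V=hsv[...,2].astype(int);S=hsv[...,1].astype(int);H=hsv[...,0]
    d=np.array([np.cos(np.radians(ang)),np.sin(np.radians(ang))]);n=np.array([-d[1],d[0]])
    q=P[...,:2]-mid;a=q@d;b=q@n;Z=P[...,2]
    t=(V<85)&(Z>zc+12)&(Z<zc+24)&(a<-15)&(a>-75)&(abs(b)<35)&(S<90)
    print(nm,'tail n',t.sum(),'a',np.percentile(a[t],[1,5,50,95,99]).round(1),'b',np.percentile(b[t],[1,5,50,95,99]).round(1),'z',np.percentile(Z[t],[50]).round(1))
    k=t&(abs(b-np.median(b[t]))<14)
    # side edge slope: for bins along a, edges of b
    tub=(Z>zc+8)&(Z<zc+22)&(abs(a)<22)&(abs(b)<25)
    if tub.sum()>10: print('tube n',tub.sum(),'b',np.percentile(b[tub],[2,50,98]).round(1),'slope',np.polyfit(a[tub],b[tub],1).round(3))
    col=(V<70)&(Z>zc+10)&(Z<zc+24)&(a>18)&(a<50)&(abs(b)<30)&(S<90)
    if col.sum()>3: print('collar n',col.sum(),'a',np.percentile(a[col],[5,50,95]).round(1),'b',np.percentile(b[col],[5,50,95]).round(1),'z',np.median(Z[col]).round(1))
    cp=(H<20)&(S>170)&(V>120)&(a>25)&(a<75)&(abs(b)<30)&(Z>zc-20)&(Z<zc+24)
    if cp.sum()>3: print('cap n',cp.sum(),'a',np.percentile(a[cp],[5,50,95]).round(1),'b',np.percentile(b[cp],[5,50,95]).round(1),'z',np.percentile(Z[cp],[5,95]).round(1))
E
python3 - <<'E'
from inf import *
inf('side8',np.array([478,263.3]),80.2,22)
inf('top8',np.array([478,263.3]),80.2,22)
E
```

```text
side8 tail n 183 a [-50.1 -49.1 -35.7 -23.9 -17.4] b [-15.7 -14.    2.   17.5  17.9] z [40.]
tube n 208 b [-12.    2.5  13.1] slope [0.011 1.763]
collar n 85 a [27.8 32.7 36.7] b [-15.1   2.   17.4] z 39.3
cap n 72 a [43.8 51.2 55.2] b [-10.8   3.2  15.4] z [28.7 39.2]
top8 tail n 142 a [-53.9 -53.  -39.6 -26.6 -25.3] b [-17.4 -15.9  -0.5  14.7  16.1] z [40.2]
tube n 16 b [-10.6   1.1  13.3] slope [-0.109 -0.535]
```

```bash
python3 plan.py .4777 .264 -.0245 170.2
```

```text
t 12.32 tcp [0.4712 0.2248 0.1633] jaw ang 170.15 q [ 47.    7.3 -20.9  -0.  -61.7 -56.9] F [-0.741  -0.6692 -0.2755] open 0.0877
roll -0.05 (or 179.95 ) then offset [ 0.1878 -0.0394  0.0004]  before-roll offset [ 0.1878 -0.0394  0.0004]
```

Call:
{"api": "servo_tool", "payload": {"motion": [{"offset":[0.03,-0.0194,0],"roll":0,"claw":1},{"offset":[0.04,-0.02,0],"roll":0,"claw":1},{"offset":[0.04,0,0],"roll":0,"claw":1},{"offset":[0.035,0,0],"roll":0,"claw":1},{"offset":[0.02,0,0],"roll":0,"claw":1},{"offset":[0.012,0,0],"roll":0,"claw":1},{"offset":[0.007,0,0],"roll":0,"claw":1},{"offset":[0.004,0,0],"roll":0,"claw":1},{"offset":[0,0,0],"roll":0,"claw":1}]}}

```text
clock: 13.45
tool_pos: [0.4782, 0.2636, -0.0249]
orientation: [-123.9, 90.0, 46.2]
force: [-0.4, -0.6, -0.7]
opening: 0.0877
```

```bash
python3 plan.py .4777 .264 -.0245 170.2;python3 - <<'E'
from h import *
s=snap('side','side9')
a=s['frame'];cv2.imwrite('pics/z9.png',cv2.resize(a[220:350,150:310],None,fx=4.5,fy=4.5,interpolation=2))
E
```

```text
t 13.45 tcp [ 0.4782  0.2636 -0.0249] jaw ang 170.16 q [ 49.4  22.3 -30.1   0.  -37.5 -59.3] F [-0.3839 -0.6195 -0.7456] open 0.0877
roll -0.04 (or 179.96 ) then offset [-0.0004 -0.0003  0.0005]  before-roll offset [-0.0004 -0.0003  0.0005]
```

View pics/z9.png

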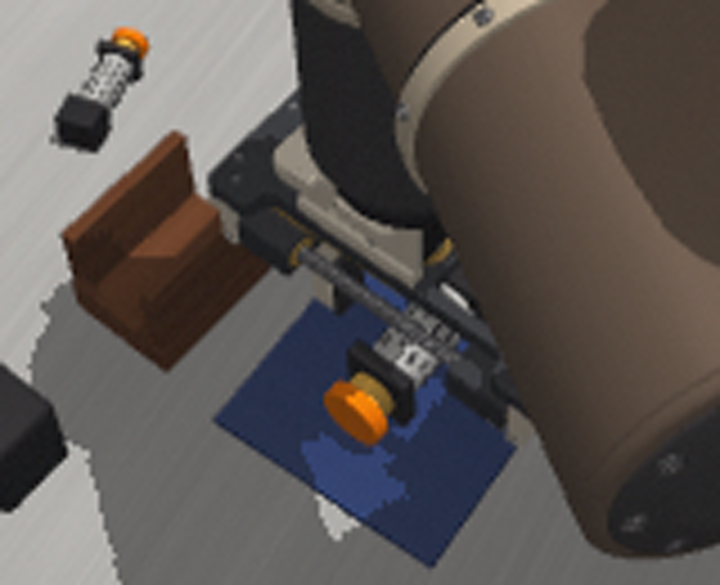

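Call:
{"api": "servo_tool", "payload": {"motion": [{"offset":[0,0,0],"roll":0,"claw":0},{"offset":[0,0,0],"roll":0,"claw":-0.5},{"offset":[0,0,0],"roll":0,"claw":-1},{"offset":[0,0,0],"roll":0,"claw":-1},{"offset":[0,0,0],"roll":0,"claw":-1},{"offset":[0,0,0],"roll":0,"claw":-1},{"offset":[0,0,0],"roll":0,"claw":-1}]}}

```text
clock: 14.38
tool_pos: [0.478, 0.2635, -0.0252]
orientation: [57.3, 90.0, -132.5]
force: [0.2, -0.1, -0.4]
opening: 0.0292
```

Call:
{"api": "servo_tool", "payload": {"motion": [{"offset":[-0.01,0,0],"roll":0,"claw":-1},{"offset":[-0.03,0,0],"roll":0,"claw":-1},{"offset":[-0.04,0,0],"roll":0,"claw":-1},{"offset":[-0.04,0,0],"roll":0,"claw":-1},{"offset":[-0.02,0,0],"roll":0,"claw":-1},{"offset":[0,0,0],"roll":0,"claw":-1}]}}

```text
clock: 15.12
tool_pos: [0.4788, 0.2643, 0.117]
orientation: [-123.2, 89.8, 47.0]
force: [-0.7, 0.5, -1.5]
opening: 0.0296
```

```bash
python3 plan.py .5202 .0064 .1 100.2;python3 - <<'E'
from h import *
s=snap('side','side10')
a=s['frame'];cv2.imwrite('pics/z10.png',cv2.resize(a[200:330,150:310],None,fx=4.5,fy=4.5,interpolation=2))
E
```

```text
t 15.12 tcp [0.4788 0.2643 0.117 ] jaw ang 170.17 q [ 49.4  12.  -21.8   0.  -56.  -59.3] F [-0.6989  0.5154 -1.5141] open 0.0296
roll 69.97 (or -110.03 ) then offset [ 0.0164  0.005  -0.2612]  before-roll offset [ 0.0164  0.2471 -0.0848]
```

View pics/z10.png

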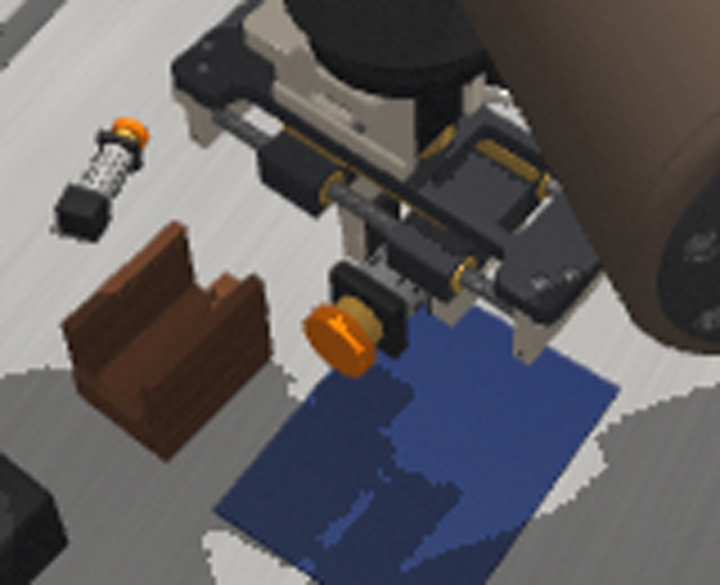

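Call:
{"api": "servo_tool", "payload": {"motion": [{"offset":[0,0.04,-0.0138],"roll":0,"claw":-1},{"offset":[0,0.052,-0.018],"roll":0,"claw":-1},{"offset":[0,0.052,-0.018],"roll":0,"claw":-1},{"offset":[0,0.052,-0.018],"roll":0,"claw":-1},{"offset":[0,0.051,-0.017],"roll":5,"claw":-1},{"offset":[0,0,0],"roll":10,"claw":-1},{"offset":[0,0,0],"roll":10,"claw":-1},{"offset":[0,0,0],"roll":10,"claw":-1},{"offset":[0,0,0],"roll":10,"claw":-1},{"offset":[0,0,0],"roll":10,"claw":-1},{"offset":[0,0,0],"roll":10,"claw":-1},{"offset":[0,0,0],"roll":5,"claw":-1}]}}

```text
clock: 16.68
tool_pos: [0.5183, 0.0053, 0.1133]
orientation: [94.8, 89.8, -165.3]
force: [0.5, 0.3, -1.0]
opening: 0.0294
```

```bash
python3 plan.py .5202 .0064 .05 100.2;python3 - <<'E'
from h import *
s=snap('side','side11')
a=s['frame'];cv2.imwrite('pics/z11.png',cv2.resize(a[120:250,200:360],None,fx=4.5,fy=4.5,interpolation=2))
s=snap('top','top11')
a=s['frame'];cv2.imwrite('pics/t11.png',cv2.resize(a[140:270,190:350],None,fx=4.5,fy=4.5,interpolation=2))
E
```

```text
t 16.68 tcp [0.5183 0.0053 0.1133] jaw ang 99.91 q [  22.3    9.8  -25.1   -0.   -55.2 -102.4] F [ 0.516   0.2756 -1.0259] open 0.0294
roll -0.29 (or 179.71 ) then offset [ 0.0633 -0.0022  0.0007]  before-roll offset [ 0.0633 -0.0022  0.0008]
```

View pics/z11.png

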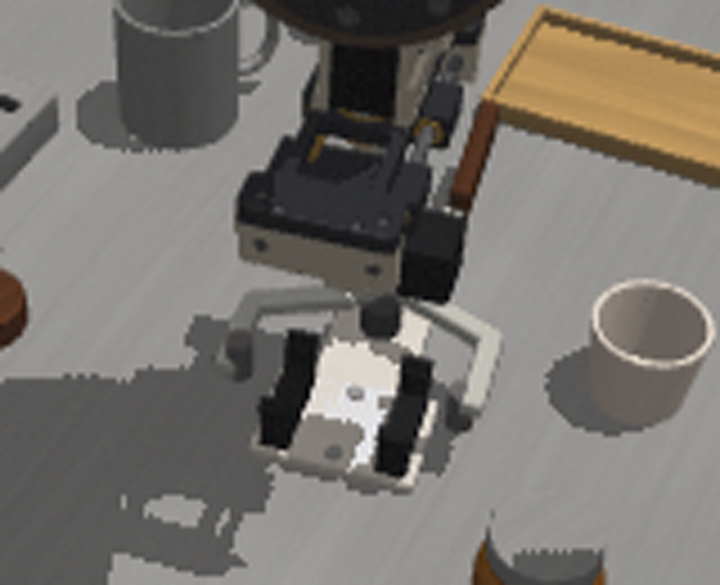

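View pics/t11.png

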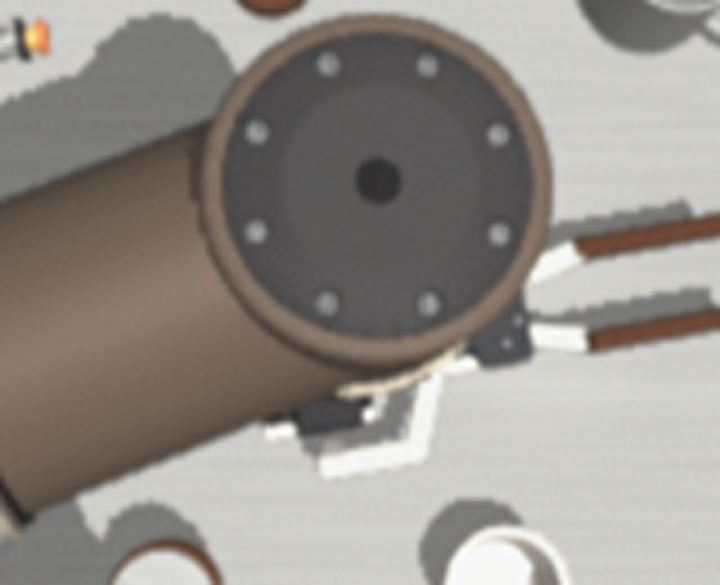

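Run:
```python
from inf import *
np.set_printoptions(precision=1,suppress=True)
s=load('side11');P=cloud(s)*1000
mid=np.array([518.3,5.3]);d=np.array([np.cos(np.radians(9.9)),np.sin(np.radians(9.9))]);n=np.array([-d[1],d[0]])
a=(P[...,:2]-mid)@d;b=(P[...,:2]-mid)@n;Z=P[...,2]
# tail px: crop (400-465,210-300)
for v in range(164,190,3): print(v,[(round(a[v,u],0),round(b[v,u],0),round(Z[v,u],0)) for u in range(286,306,2)])
m=(Z>120)&(Z<190)&(a<-20)&(a>-75)&(abs(b)<30)&(s['frame'].max(2)<80)
print(m.sum(),np.percentile(a[m],[1,5,50,95]),np.percentile(b[m],[1,5,50,95,99]),np.percentile(Z[m],[1,5,50,95,99]))
```

```text
164 [(np.float64(-28.0), np.float64(71.0), np.float64(257.0)), (np.float64(-32.0), np.float64(70.0), np.float64(257.0)), (np.float64(-32.0), np.float64(47.0), np.float64(237.0)), (np.float64(-36.0), np.float64(44.0), np.float64(236.0)), (np.float64(-38.0), np.float64(32.0), np.float64(227.0)), (np.float64(-0.0), np.float64(-222.0), np.float64(1.0)), (np.float64(-5.0), np.float64(-228.0), np.float64(-2.0)), (np.float64(-21.0), np.float64(-167.0), np.float64(53.0)), (np.float64(-26.0), np.float64(-167.0), np.float64(55.0)), (np.float64(-32.0), np.float64(-168.0), np.float64(56.0))]
167 [(np.float64(-31.0), np.float64(82.0), np.float64(258.0)), (np.float64(-35.0), np.float64(79.0), np.float64(257.0)), (np.float64(-38.0), np.float64(77.0), np.float64(257.0)), (np.float64(-38.0), np.float64(51.0), np.float64(233.0)), (np.float64(-31.0), np.float64(-11.0), np.float64(179.0)), (np.float64(-36.0), np.float64(-11.0), np.float64(180.0)), (np.float64(-40.0), np.float64(-14.0), np.float64(178.0)), (np.float64(-44.0), np.float64(-18.0), np.float64(176.0)), (np.float64(-28.0), np.float64(-165.0), 
[... 3567 characters left out ...]
), np.float64(-0.0))]
188 [(np.float64(-4.0), np.float64(-79.0), np.float64(35.0)), (np.float64(-8.0), np.float64(-83.0), np.float64(32.0)), (np.float64(-10.0), np.float64(-106.0), np.float64(11.0)), (np.float64(-22.0), np.float64(-67.0), np.float64(52.0)), (np.float64(-28.0), np.float64(-63.0), np.float64(58.0)), (np.float64(-33.0), np.float64(-68.0), np.float64(55.0)), (np.float64(-39.0), np.float64(-64.0), np.float64(60.0)), (np.float64(-44.0), np.float64(-66.0), np.float64(60.0)), (np.float64(-40.0), np.float64(-130.0), np.float64(-3.0)), (np.float64(-47.0), np.float64(-127.0), np.float64(2.0))]
245 [-53.5 -53.3 -41.3 -28.3] [-16.4 -11.2  16.4  20.2  20.9] [145.3 148.3 174.2 179.9 180.5]
```

```bash
python3 plan.py .5196 .0065 .02 100.2
```

```text
t 16.77 tcp [0.5184 0.0054 0.1135] jaw ang 100.09 q [  22.3    9.8  -25.1   -0.   -55.2 -102.2] F [-0.2472  0.455  -1.6335] open 0.0292
roll -0.11 (or 179.89 ) then offset [ 0.0935 -0.0016  0.0009]  before-roll offset [ 0.0935 -0.0016  0.0009]
```

Call:
{"api": "servo_tool", "payload": {"motion": [{"offset":[0.02,-0.0014,0.0009],"roll":0,"claw":-1},{"offset":[0.03,0,0],"roll":0,"claw":-1},{"offset":[0.025,0,0],"roll":0,"claw":-1},{"offset":[0.013,0,0],"roll":0,"claw":-1},{"offset":[0.005,0,0],"roll":0,"claw":-1},{"offset":[0,0,0],"roll":0,"claw":-1}]}}

```text
clock: 17.52
tool_pos: [0.5208, 0.0068, 0.0219]
orientation: [-173.2, 90.0, -73.0]
force: [0.3, -0.5, -0.4]
opening: 0.0292
```

```bash
python3 plan.py .5196 .0065 -.003 100.2;python3 - <<'E'
from inf import *
s=snap('side','side12')
a=s['frame'];cv2.imwrite('pics/z12.png',cv2.resize(a[150:250,230:350],None,fx=6,fy=6,interpolation=2))
E
```

```text
t 17.52 tcp [0.5208 0.0068 0.0219] jaw ang 100.2 q [  22.4   16.4  -30.9    0.   -42.6 -102.2] F [ 0.2747 -0.5473 -0.3596] open 0.0292
roll -0.0 (or 180.0 ) then offset [ 0.0249  0.0012 -0.0001]  before-roll offset [ 0.0249  0.0012 -0.0001]
```

View pics/z12.png

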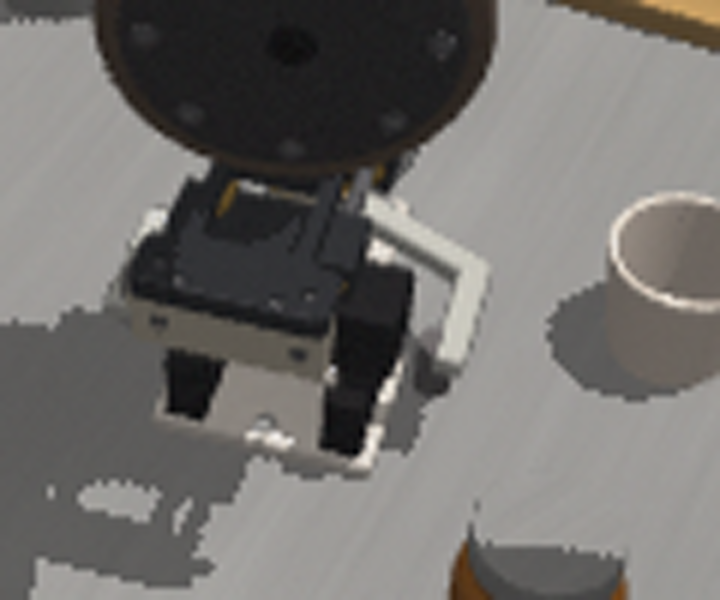

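Call:
{"api": "servo_tool", "payload": {"motion": [{"offset":[0.006,0.0012,0],"roll":0,"claw":-1},{"offset":[0.006,0,0],"roll":0,"claw":-1},{"offset":[0.005,0,0],"roll":0,"claw":-1},{"offset":[0.004,0,0],"roll":0,"claw":-1},{"offset":[0,0,0],"roll":0,"claw":-1}]}}

```text
clock: 18.2
tool_pos: [0.5192, 0.0064, 0.0004]
orientation: [101.5, 90.0, -158.3]
force: [-0.3, -0.6, -0.9]
opening: 0.0292
```

Call:
{"api": "servo_tool", "payload": {"motion": [{"offset":[0.002,0,0],"roll":0,"claw":-1},{"offset":[0.001,0,0],"roll":0,"claw":-1},{"offset":[0,0,0],"roll":0,"claw":-1}]}}

```text
clock: 18.58
tool_pos: [0.5194, 0.0066, -0.0022]
orientation: [-88.6, 90.0, 11.6]
force: [-0.1, -0.4, -0.6]
opening: 0.0293
```

```bash
python3 plan.py .5196 .0065 -.003 100.2;python3 - <<'E'
from inf import *
s=snap('side','side13')
a=s['frame'];cv2.imwrite('pics/z13.png',cv2.resize(a[150:250,230:350],None,fx=6,fy=6,interpolation=2))
E
```

```text
t 18.57 tcp [ 0.5194  0.0066 -0.0022] jaw ang 100.16 q [  22.4   18.4  -32.4    0.   -39.2 -102.2] F [-0.1186 -0.3973 -0.5829] open 0.0293
roll -0.04 (or 179.96 ) then offset [ 0.0008 -0.0001 -0.0001]  before-roll offset [ 0.0008 -0.0001 -0.0001]
```

View pics/z13.png

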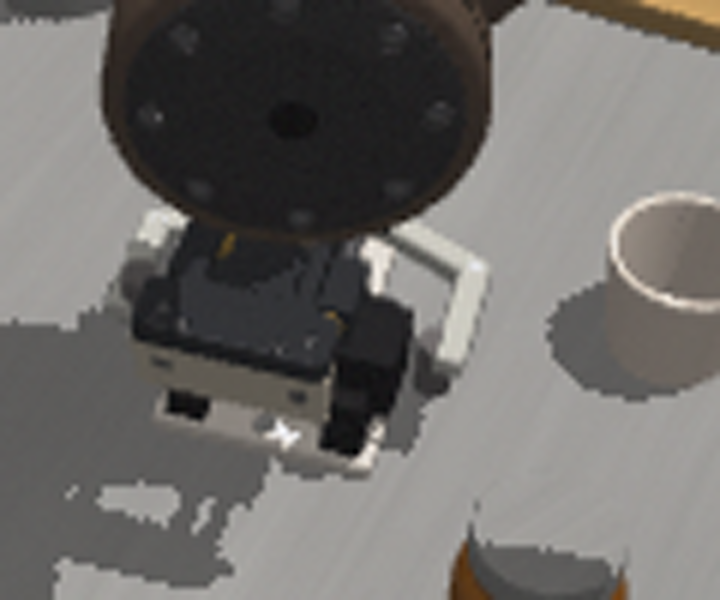

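Call:
{"api": "servo_tool", "payload": {"motion": [{"offset":[0.001,0,0],"roll":0,"claw":-1},{"offset":[0.0005,0,0],"roll":0,"claw":-1},{"offset":[0,0,0],"roll":0,"claw":-1}]}}

```text
clock: 19.0
tool_pos: [0.5196, 0.0066, -0.0024]
orientation: [-101.0, 90.0, -0.8]
force: [-6.5, 1.3, 14.8]
opening: 0.029
```

Call:
{"api": "servo_tool", "payload": {"motion": [{"offset":[-0.0005,0,0],"roll":0,"claw":0.5},{"offset":[0,0,0],"roll":0,"claw":0.5},{"offset":[0,0,0],"roll":0,"claw":0.5},{"offset":[0,0,0],"roll":0,"claw":0.5},{"offset":[-0.02,0,0],"roll":0,"claw":0.5},{"offset":[-0.05,0,0],"roll":0,"claw":0.5},{"offset":[-0.06,0,0],"roll":0,"claw":1},{"offset":[-0.04,0,0],"roll":0,"claw":1},{"offset":[0,0,0],"roll":0,"claw":1}]}}

```text
clock: 20.12
tool_pos: [0.5215, 0.0071, 0.1703]
orientation: [-83.6, 89.6, 16.5]
force: [-0.2, -0.1, -0.6]
opening: 0.0859
```

```bash
python3 plan.py .5626 -.2268 .15 10.2;python3 - <<'E'
from inf import *
s=snap('side','side14')
a=s['frame'];cv2.imwrite('pics/z14.png',cv2.resize(a[150:250,230:350],None,fx=6,fy=6,interpolation=2))
E
```

```text
t 20.12 tcp [0.5215 0.0071 0.1703] jaw ang 100.18 q [  22.4    6.7  -20.7    0.   -62.2 -102.2] F [-0.1587 -0.0517 -0.6037] open 0.0859
roll 89.98 (or -90.02 ) then offset [ 0.0201 -0.2375 -0.0011]  before-roll offset [ 0.0201  0.001  -0.2375]
```

View pics/z14.png

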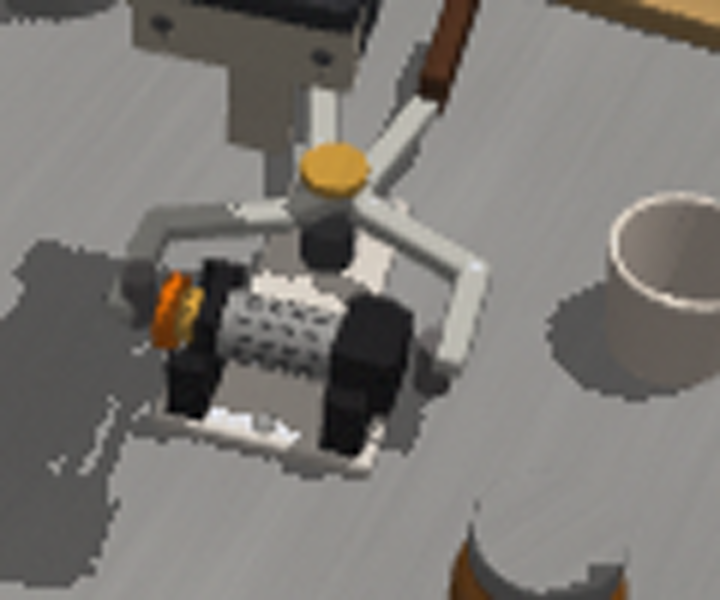

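Call:
{"api": "servo_tool", "payload": {"motion": [{"offset":[0,0,-0.05],"roll":0,"claw":1},{"offset":[0,0,-0.0625],"roll":0,"claw":1},{"offset":[0,0,-0.0625],"roll":0,"claw":1},{"offset":[0,0,-0.0625],"roll":-5,"claw":1},{"offset":[0,0,0],"roll":-10.5,"claw":1},{"offset":[0,0,0],"roll":-10.5,"claw":1},{"offset":[0,0,0],"roll":-10.5,"claw":1},{"offset":[0,0,0],"roll":-10.5,"claw":1},{"offset":[0,0,0],"roll":-10.5,"claw":1},{"offset":[0,0,0],"roll":-10.5,"claw":1},{"offset":[0,0,0],"roll":-10.5,"claw":1},{"offset":[0,0,0],"roll":-10.5,"claw":1}]}}

```text
clock: 21.68
tool_pos: [0.5603, -0.227, 0.1646]
orientation: [-19.9, 89.8, 169.6]
force: [-0.2, 0.2, -0.9]
opening: 0.0876
```

```bash
python3 plan.py .5626 -.2268 .06 10.2
```

```text
t 21.68 tcp [ 0.5603 -0.227   0.1646] jaw ang -170.5 q [ -3.6  15.2 -10.6  -0.  -64.4  13.1] F [-0.1839  0.1624 -0.9237] open 0.0876
roll -0.7 (or 179.3 ) then offset [ 0.1046  0.0003 -0.0026]  before-roll offset [ 0.1046  0.0003 -0.0026]
```

Call:
{"api": "servo_tool", "payload": {"motion": [{"offset":[0.03,0,-0.0026],"roll":-1,"claw":1},{"offset":[0.04,0,0],"roll":0,"claw":1},{"offset":[0.03,0,0],"roll":0,"claw":1},{"offset":[0,0,0],"roll":0,"claw":1}]}}

```text
clock: 22.18
tool_pos: [0.5608, -0.2264, 0.0629]
orientation: [-18.5, 89.6, 171.7]
force: [0.4, -0.1, 0.4]
opening: 0.0874
```

```bash
python3 plan.py .5626 -.2268 -.005 10.2;python3 - <<'E'
from inf import *
s=snap('side','side15')
a=s['frame'];cv2.imwrite('pics/z15.png',cv2.resize(a[100:230,220:380],None,fx=4.5,fy=4.5,interpolation=2))
s=snap('top','top15')
a=s['frame'];cv2.imwrite('pics/t15.png',cv2.resize(a[140:270,270:430],None,fx=4.5,fy=4.5,interpolation=2))
np.set_printoptions(precision=1,suppress=True)
o=ctrl.get_obs();p=np.array(o['tool_pos'])[:2]*1000
j=np.array([np.cos(np.radians(10.2)),np.sin(np.radians(10.2))]);w=np.array([-j[1],j[0]])
for nm in('top15','side15'):
    P=cloud(load(nm))*1000
    a=(P[...,:2]-p)@j;b=(P[...,:2]-p)@w;Z=P[...,2]
    m=(Z>180)&(Z<215)&(abs(a)<130)&(abs(b)<60)
    for sg in(1,-1):
        k=m&(a*sg>60)
        if k.sum()>20: print(nm,sg,k.sum(),'a',np.percentile(a[k]*sg,[1,50,99]),'z',np.percentile(Z[k],[10,50,90]))
    hsv=cv2.cvtColor(load(nm)['frame'],cv2.COLOR_BGR2HSV)
    h=(hsv[...,0]<18)&(hsv[...,1]>90)&(Z>55)&(Z<66)&(abs(a)<50)&(b>-60)&(b<90)
    for sg in(1,-1):
        k=h&(a*sg>0)
        if k.sum()>5: print(nm,'handle',sg,k.sum(),np.percentile(a[k],[5,50,95]),np.percentile(b[k],[5,95]))
E
```

```text
t 22.18 tcp [ 0.5608 -0.2264  0.0629] jaw ang -169.87 q [ -3.5  20.6 -17.4  -0.  -52.4  13.7] F [ 0.3862 -0.1334  0.3903] open 0.0874
roll -0.07 (or 179.93 ) then offset [ 0.0679  0.0009 -0.0022]  before-roll offset [ 0.0679  0.0009 -0.0022]
top15 -1 591 a [60.5 79.  96.5] z [190.6 208.7 210.9]
top15 handle 1 19 [22.5 25.3 27.5] [ 1.6 19.8]
top15 handle -1 7 [-31.2 -28.8 -26.4] [-16.3   2.8]
side15 1 279 a [60.5 76.9 94. ] z [186.7 205.  207.2]
side15 -1 333 a [60.4 79.7 97.9] z [187.  205.8 208.1]
side15 handle 1 93 [20.3 25.4 31.5] [-21.   63.7]
side15 handle -1 102 [-35.3 -30.  -24.4] [-21.2  68.5]
```

View pics/z15.png

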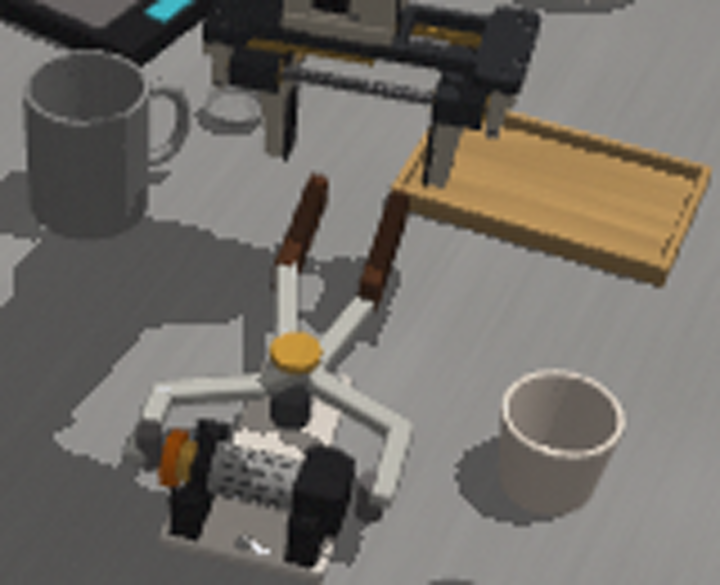

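View pics/t15.png

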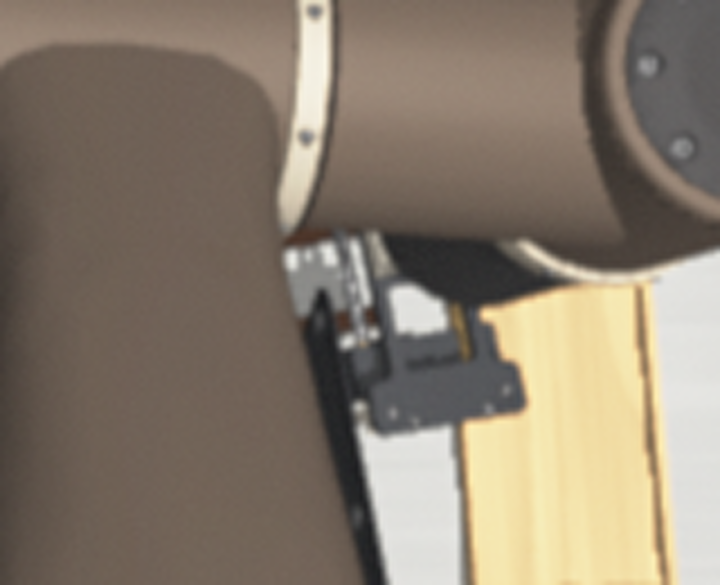

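```bash
python3 plan.py .5626 -.2268 -.005 10.2
python3 - <<'E'
from inf import *
np.set_printoptions(precision=1,suppress=True)
pv=np.array([536,-79.2]);d=np.array([np.cos(np.radians(100.2)),np.sin(np.radians(100.2))]);n=np.array([-d[1],d[0]])
for nm in('side14','side15','side0','top0','top15'):
    s=load(nm);P=cloud(s)*1000;hsv=cv2.cvtColor(s['frame'],cv2.COLOR_BGR2HSV)
    a=(P[...,:2]-pv)@d;b=(P[...,:2]-pv)@n;Z=P[...,2]
    for sg in(1,-1):
        k=(hsv[...,0]<18)&(hsv[...,1]>90)&(Z>56)&(Z<66)&(a<-70)&(a>-190)&(b*sg>5)&(b*sg<50)
        if k.sum()>5:print(nm,sg,k.sum(),np.percentile(b[k],[5,50,95]),np.percentile(a[k],[2,98]))
    # gripper body
    if '15' in nm:
        m=(Z>195)&(Z<216)&(abs(a+150)<60)&(abs(b)<120)
        print(nm,'body b',np.percentile(b[m],[.5,1,99,99.5]))
E
```

```text
t 22.27 tcp [ 0.5638 -0.227   0.0666] jaw ang -169.82 q [ -3.5  20.4 -17.2   0.  -52.4  13.7] F [ 0.172  -0.0008  0.7916] open 0.0876
roll -0.02 (or 179.98 ) then offset [ 0.0716 -0.0004  0.001 ]  before-roll offset [ 0.0716 -0.0004  0.001 ]
side14 1 101 [22.8 28.8 34.4] [-175.1  -81.8]
side15 1 99 [23.2 28.8 34.2] [-176.2  -80.8]
side15 -1 91 [-32.6 -26.6 -21.5] [-174.1  -82.5]
side15 body b [-94.9 -94.5  96.2  96.7]
side0 1 102 [22.7 28.8 34.2] [-176.2  -79.1]
side0 -1 90 [-32.8 -27.  -21.6] [-173.1  -81.9]
top0 1 117 [23.6 27.7 31.6] [-174.1  -85.1]
top0 -1 115 [-32.1 -28.  -23.5] [-174.   -88.8]
top15 1 7 [25.3 27.6 30. ] [-166.7 -147.3]
top15 -1 19 [-28.7 -26.4 -23.7] [-149.9 -129.2]
top15 body b [-3.7 -0.3 95.3 95.6]
```

Call:
{"api": "servo_tool", "payload": {"motion": [{"offset":[0.02,0,0.001],"roll":0,"claw":1},{"offset":[0.02,0,0],"roll":0,"claw":1},{"offset":[0.015,0,0],"roll":0,"claw":1},{"offset":[0.01,0,0],"roll":0,"claw":1},{"offset":[0.006,0,0],"roll":0,"claw":1},{"offset":[0,0,0],"roll":0,"claw":1}]}}

```text
clock: 23.02
tool_pos: [0.5629, -0.227, -0.0043]
orientation: [-1.9, 90.0, -171.7]
force: [-0.4, -0.4, 0.3]
opening: 0.0876
```

```bash
python3 plan.py .5626 -.2268 -.005 10.2;python3 - <<'E'
from inf import *
s=snap('side','side16')
a=s['frame'];cv2.imwrite('pics/z16.png',cv2.resize(a[100:230,220:380],None,fx=4.5,fy=4.5,interpolation=2))
E
```

```text
t 23.02 tcp [ 0.5629 -0.227  -0.0043] jaw ang -169.84 q [ -3.5  25.1 -21.1   0.  -43.8  13.7] F [-0.3557 -0.3883  0.3411] open 0.0876
roll -0.04 (or 179.96 ) then offset [ 0.0007 -0.0003  0.0003]  before-roll offset [ 0.0007 -0.0003  0.0003]
```

View pics/z16.png

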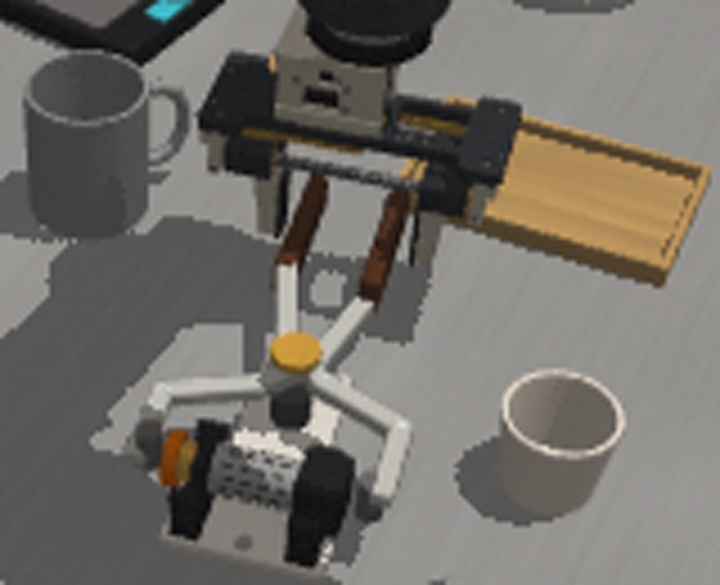

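Call:
{"api": "servo_tool", "payload": {"motion": [{"offset":[0,0,0],"roll":0,"claw":0.7},{"offset":[0,0,0],"roll":0,"claw":0.6},{"offset":[0,0,0],"roll":0,"claw":0.5},{"offset":[0,0,0],"roll":0,"claw":0.45},{"offset":[0,0,0],"roll":0,"claw":0.4},{"offset":[0,0,0],"roll":0,"claw":0.35},{"offset":[0,0,0],"roll":0,"claw":0.3},{"offset":[0,0,0],"roll":0,"claw":0.3}]}}

```text
clock: 24.08
tool_pos: [0.5629, -0.2279, -0.004]
orientation: [84.7, 89.9, -85.1]
force: [-0.7, -6.8, 0.5]
opening: 0.0571
```

Call:
{"api": "servo_tool", "payload": {"motion": [{"offset":[0,0,0],"roll":0,"claw":0.25},{"offset":[0,0,0],"roll":0,"claw":0.2},{"offset":[0,0,0],"roll":0,"claw":0.15},{"offset":[0,0,0],"roll":0,"claw":0.1},{"offset":[0,0,0],"roll":0,"claw":0.05},{"offset":[0,0,0],"roll":0,"claw":0.0},{"offset":[0,0,0],"roll":0,"claw":-0.04},{"offset":[0,0,0],"roll":0,"claw":-0.04}]}}

```text
clock: 25.08
tool_pos: [0.563, -0.2283, -0.0039]
orientation: [96.3, 89.9, -73.5]
force: [-0.3, -7.9, 0.5]
opening: 0.042
```

```bash
python3 plan.py .5626 -.2268 -.005 10.2;python3 - <<'E'
from inf import *
s=snap('side','side17')
a=s['frame'];cv2.imwrite('pics/z17.png',cv2.resize(a[100:230,220:380],None,fx=4.5,fy=4.5,interpolation=2))
E
```

```text
t 25.07 tcp [ 0.563  -0.2283 -0.0039] jaw ang -169.85 q [ -3.6  25.1 -21.1   0.1 -43.7  13.7] F [-0.3462 -7.8812  0.4854] open 0.042
roll -0.05 (or 179.95 ) then offset [ 0.0011 -0.0016  0.0001]  before-roll offset [ 0.0011 -0.0016  0.0002]
```

View pics/z17.png

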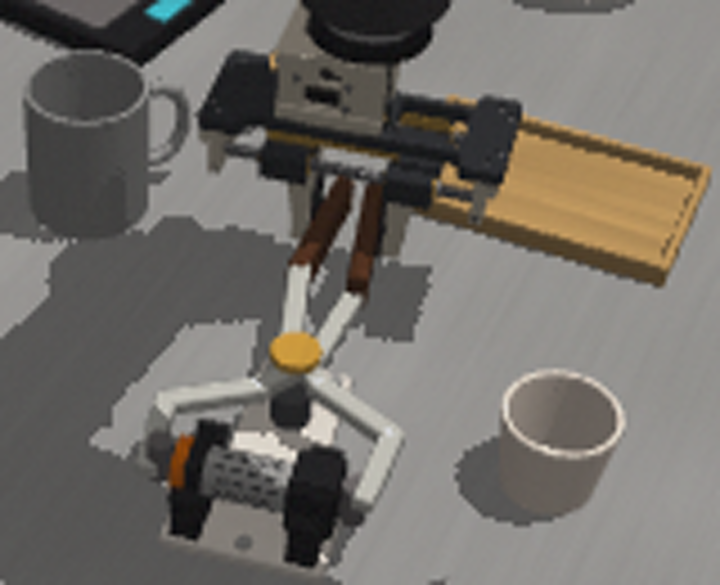

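Working as intended: the cap has moved most of the way in. I'll continue gently to the stop.

Call:
{"api": "servo_tool", "payload": {"motion": [{"offset":[0,0,0],"roll":0,"claw":-0.07},{"offset":[0,0,0],"roll":0,"claw":-0.1},{"offset":[0,0,0],"roll":0,"claw":-0.13},{"offset":[0,0,0],"roll":0,"claw":-0.16},{"offset":[0,0,0],"roll":0,"claw":-0.19},{"offset":[0,0,0],"roll":0,"claw":-0.22},{"offset":[0,0,0],"roll":0,"claw":-0.22}]}}

```text
clock: 26.0
tool_pos: [0.5631, -0.2288, -0.004]
orientation: [93.0, 89.9, -76.9]
force: [-1.0, -12.2, -0.5]
opening: 0.0353
```

```bash
python3 plan.py .5626 -.2268 -.005 10.2;python3 - <<'E'
from inf import *
s=snap('side','side18')
a=s['frame'];cv2.imwrite('pics/z18.png',cv2.resize(a[170:230,235:325],None,fx=8,fy=8,interpolation=2))
E
```

```text
t 26.0 tcp [ 0.5631 -0.2288 -0.004 ] jaw ang -169.85 q [ -3.6  25.1 -21.1   0.1 -43.7  13.7] F [ -0.9793 -12.1736  -0.5293] open 0.0353
roll -0.05 (or 179.95 ) then offset [ 0.001  -0.0021  0.0001]  before-roll offset [ 0.001  -0.0021  0.0001]
```

View pics/z18.png

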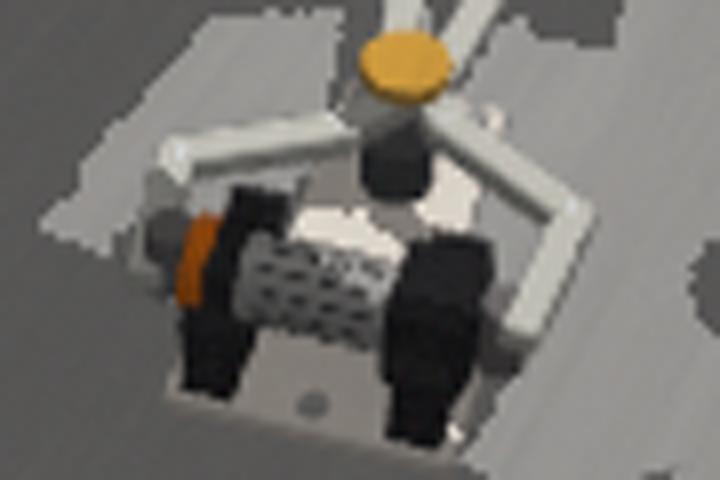

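Call:
{"api": "servo_tool", "payload": {"motion": [{"offset":[0,0,0],"roll":0,"claw":-0.25},{"offset":[0,0,0],"roll":0,"claw":-0.25}]}}

```text
clock: 26.3
tool_pos: [0.5631, -0.2288, -0.0039]
orientation: [93.9, 89.9, -75.9]
force: [0.2, -11.4, -1.3]
opening: 0.0355
```

Firm stop at 35.5 mm: the opening no longer follows the command. Now I open and let the tongs spring back.

Call:
{"api": "servo_tool", "payload": {"motion": [{"offset":[0,0,0],"roll":0,"claw":0},{"offset":[0,0,0],"roll":0,"claw":0.3},{"offset":[0,0,0],"roll":0,"claw":0.6},{"offset":[0,0,0],"roll":0,"claw":1},{"offset":[0,0,0],"roll":0,"claw":1},{"offset":[0,0,0],"roll":0,"claw":1},{"offset":[-0.03,0,0],"roll":0,"claw":1},{"offset":[-0.05,0,0],"roll":0,"claw":1},{"offset":[-0.06,0,0],"roll":0,"claw":1},{"offset":[-0.04,0,0],"roll":0,"claw":1},{"offset":[0,0,0],"roll":0,"claw":1}]}}

```text
clock: 27.68
tool_pos: [0.5652, -0.2274, 0.18]
orientation: [160.1, 89.6, -9.7]
force: [0.7, -0.5, -0.7]
opening: 0.0875
```

```bash
python3 plan.py .5196 .0065 .17 100.2;python3 - <<'E'
from inf import *
np.set_printoptions(precision=1,suppress=True)
s=snap('side','side19')
a=s['frame'];cv2.imwrite('pics/z19.png',cv2.resize(a[120:240,230:370],None,fx=5,fy=5,interpolation=2))
inf('side19',np.array([519.6,6.5]),10.2,45)
inf('side14',np.array([519.6,6.5]),10.2,45)
E
```

```text
t 27.68 tcp [ 0.5652 -0.2274  0.18  ] jaw ang -169.81 q [ -3.5  14.6  -9.4   0.1 -65.6  13.7] F [ 0.6576 -0.522  -0.6545] open 0.0875
roll 89.99 (or -90.01 ) then offset [0.0094 0.0035 0.2383]  before-roll offset [ 0.0094 -0.2383  0.0036]
side19 tail n 125 a [-48.9 -47.9 -35.4 -22.  -20.9] b [-12.3  -9.7   6.5  21.3  23.6] z [62.8]
tube n 129 b [-6.6  8.3 19. ] slope [0.  7.9]
collar n 45 a [24.2 33.3 38.2] b [-10.6   8.7  22.9] z 62.8
cap n 14 a [41.7 44.5 47.5] b [-2.4  5.7 11.9] z [58.4 62.2]
side14 tail n 133 a [-53.5 -52.7 -39.8 -26.8 -25.4] b [-14.8 -13.8   4.8  19.5  20.4] z [62.9]
tube n 129 b [-6.5  6.7 15.1] slope [-0.   5.5]
collar n 46 a [25.3 29.2 33.6] b [-14.4   4.5  18.9] z 62.0
cap n 28 a [38.1 48.6 52.6] b [-3.4  5.9 13.7] z [52.1 62.7]
```

View pics/z19.png

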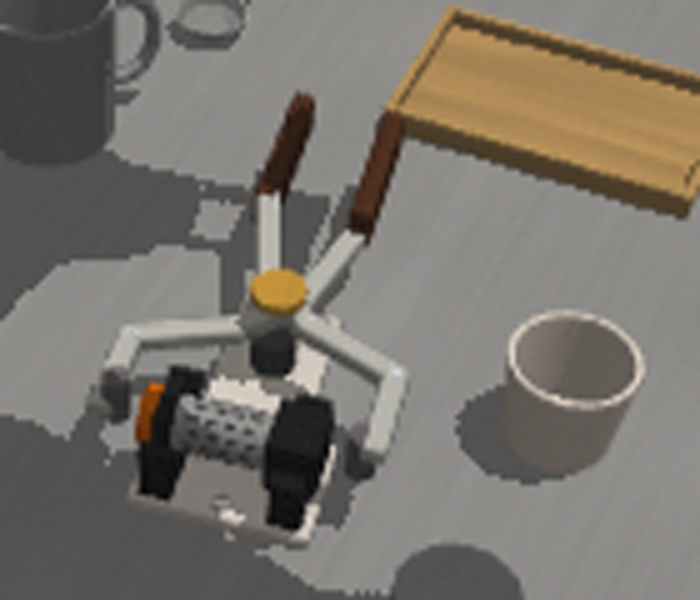

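Call:
{"api": "servo_tool", "payload": {"motion": [{"offset":[0,-0.055,0],"roll":0,"claw":1},{"offset":[0,-0.0615,0],"roll":0,"claw":1},{"offset":[0,-0.0615,0],"roll":0,"claw":1},{"offset":[0,-0.0615,0],"roll":5,"claw":1},{"offset":[0,0,0],"roll":10.5,"claw":1},{"offset":[0,0,0],"roll":10.5,"claw":1},{"offset":[0,0,0],"roll":10.5,"claw":1},{"offset":[0,0,0],"roll":10.5,"claw":1},{"offset":[0,0,0],"roll":10.5,"claw":1},{"offset":[0,0,0],"roll":10.5,"claw":1},{"offset":[0,0,0],"roll":10.5,"claw":1},{"offset":[0,0,0],"roll":10.5,"claw":1}]}}

```text
clock: 29.22
tool_pos: [0.5198, 0.0086, 0.1743]
orientation: [92.6, 89.9, -166.6]
force: [-0.5, 0.7, 0.2]
opening: 0.088
```

Call:
{"api": "servo_tool", "payload": {"motion": [{"offset":[0,0,0],"roll":1,"claw":1},{"offset":[0,0,0],"roll":0,"claw":1},{"offset":[0,0,0],"roll":0,"claw":1}]}}

```text
clock: 29.6
tool_pos: [0.5205, 0.0087, 0.1755]
orientation: [94.8, 90.0, -164.9]
force: [0.1, -0.6, 0.2]
opening: 0.0878
```

```bash
python3 plan.py .5233 .0093 -.002 100.2
```

```text
t 29.6 tcp [0.5205 0.0087 0.1755] jaw ang 100.29 q [  22.6    6.7  -20.    -0.   -63.4 -102.3] F [ 0.0942 -0.5538  0.1775] open 0.0878
roll 0.09 (or -179.91 ) then offset [ 0.1775 -0.0029  0.0001]  before-roll offset [ 0.1775 -0.0029  0.0001]
```

Call:
{"api": "servo_tool", "payload": {"motion": [{"offset":[0.04,-0.0029,0],"roll":0,"claw":0.4},{"offset":[0.04,0,0],"roll":0,"claw":0.4},{"offset":[0.035,0,0],"roll":0,"claw":0.4},{"offset":[0.02,0,0],"roll":0,"claw":0.4},{"offset":[0.02,0,0],"roll":0,"claw":0.4},{"offset":[0.012,0,0],"roll":0,"claw":0.4},{"offset":[0.01,0,0],"roll":0,"claw":0.4},{"offset":[0,0,0],"roll":0,"claw":0.4}]}}

```text
clock: 30.6
tool_pos: [0.5232, 0.0091, -0.0016]
orientation: [101.3, 89.9, -158.5]
force: [0.6, -0.2, 0.1]
opening: 0.0612
```

Call:
{"api": "servo_tool", "payload": {"motion": [{"offset":[0,0,0],"roll":0,"claw":0},{"offset":[0,0,0],"roll":0,"claw":-0.5},{"offset":[0,0,0],"roll":0,"claw":-1},{"offset":[0,0,0],"roll":0,"claw":-1},{"offset":[0,0,0],"roll":0,"claw":-1},{"offset":[0,0,0],"roll":0,"claw":-1}]}}

```text
clock: 31.35
tool_pos: [0.5236, 0.0093, -0.001]
orientation: [-85.5, 90.0, 14.7]
force: [-1.9, 1.2, 5.0]
opening: 0.0293
```

Gripped the tube (29 mm). Lift straight up and check.

Call:
{"api": "servo_tool", "payload": {"motion": [{"offset":[-0.01,0,0],"roll":0,"claw":-1},{"offset":[-0.03,0,0],"roll":0,"claw":-1},{"offset":[-0.04,0,0],"roll":0,"claw":-1},{"offset":[-0.04,0,0],"roll":0,"claw":-1},{"offset":[-0.02,0,0],"roll":0,"claw":-1},{"offset":[0,0,0],"roll":0,"claw":-1}]}}

```text
clock: 32.1
tool_pos: [0.5244, 0.0095, 0.1407]
orientation: [-80.2, 89.8, 19.9]
force: [-0.8, -0.2, -1.8]
opening: 0.0294
```

```bash
python3 plan.py .4675 -.378 .1 91.8;python3 - <<'E'
from inf import *
s=snap('side','side20')
a=s['frame'];cv2.imwrite('pics/z20.png',cv2.resize(a[110:240,220:370],None,fx=4.5,fy=4.5,interpolation=2))
E
```

```text
t 32.1 tcp [0.5244 0.0095 0.1407] jaw ang 100.16 q [  22.5    8.6  -22.6    0.   -58.6 -102.3] F [-0.7609 -0.1723 -1.7537] open 0.0294
roll 8.36 (or -171.64 ) then offset [ 0.04    0.0692 -0.3856]  before-roll offset [ 0.04    0.1245 -0.3714]
```

View pics/z20.png

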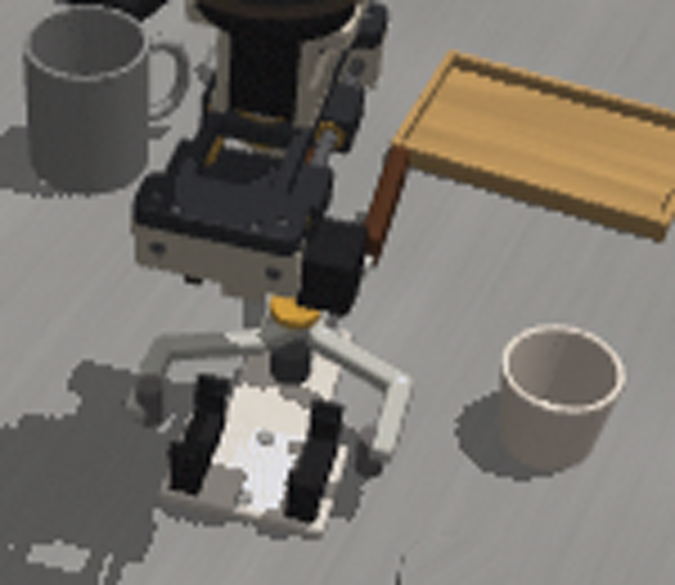

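Call:
{"api": "servo_tool", "payload": {"motion": [{"offset":[0,0,0],"roll":8.4,"claw":-1},{"offset":[0,0.009,-0.045],"roll":0,"claw":-1},{"offset":[0,0.01,-0.057],"roll":0,"claw":-1},{"offset":[0,0.01,-0.057],"roll":0,"claw":-1},{"offset":[0,0.01,-0.057],"roll":0,"claw":-1},{"offset":[0,0.01,-0.057],"roll":0,"claw":-1},{"offset":[0,0.01,-0.057],"roll":0,"claw":-1},{"offset":[0,0.01,-0.055],"roll":0,"claw":-1},{"offset":[0.03,0,0],"roll":0,"claw":-1},{"offset":[0.02,0,0],"roll":0,"claw":-1},{"offset":[0,0,0],"roll":0,"claw":-1}]}}

```text
clock: 33.52
tool_pos: [0.4641, -0.3769, 0.0857]
orientation: [63.0, 89.7, 154.7]
force: [0.4, 0.6, -0.4]
opening: 0.0292
```

```bash
python3 plan.py .4675 -.378 -.015 91.8;python3 - <<'E'
from inf import *
s=snap('side','side21')
a=s['frame'];cv2.imwrite('pics/z21.png',cv2.resize(a[60:190,260:420],None,fx=4.5,fy=4.5,interpolation=2))
s=snap('top','top21')
a=s['frame'];cv2.imwrite('pics/t21.png',cv2.resize(a[160:310,320:480],None,fx=4,fy=4,interpolation=2))
E
```

```text
t 33.52 tcp [ 0.4641 -0.3769  0.0857] jaw ang 91.71 q [-20.4  18.6 -17.   -0.  -54.7 -67.9] F [ 0.4472  0.6011 -0.3857] open 0.0292
roll -0.09 (or 179.91 ) then offset [ 0.1006 -0.0039 -0.0014]  before-roll offset [ 0.1006 -0.0039 -0.0014]
```

View pics/z21.png

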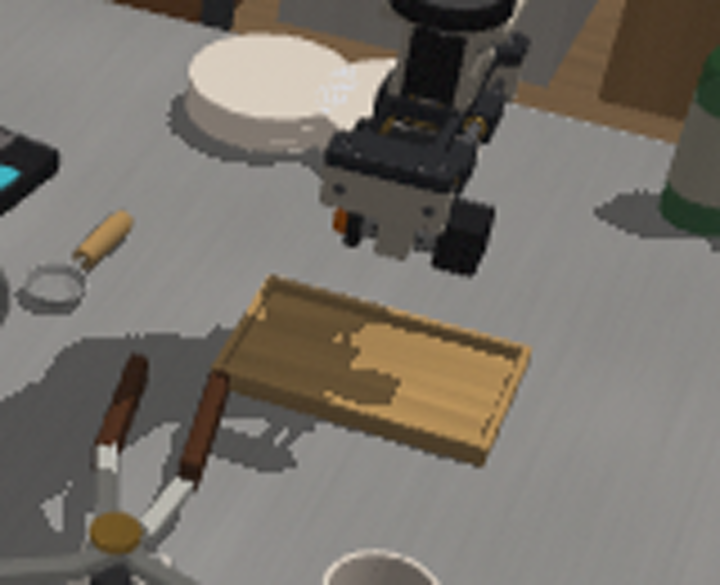

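View pics/t21.png

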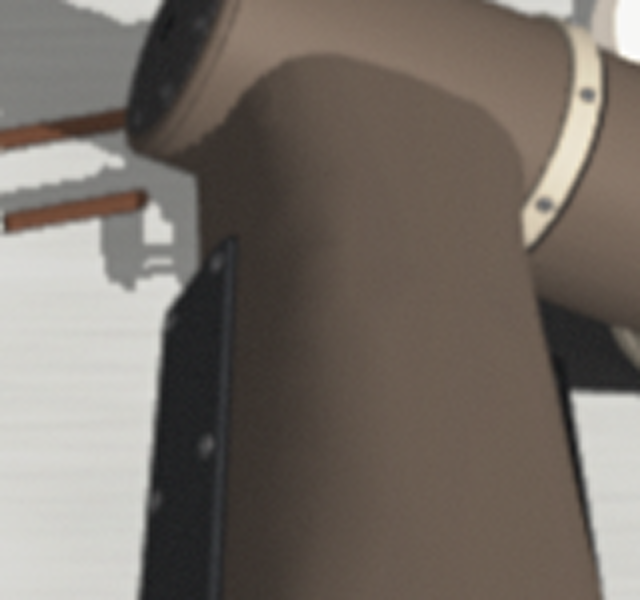

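Call:
{"api": "servo_tool", "payload": {"motion": [{"offset":[0.03,0,0],"roll":0,"claw":-1},{"offset":[0.03,0,0],"roll":0,"claw":-1},{"offset":[0.023,0,0],"roll":0,"claw":-1},{"offset":[0.012,0,0],"roll":0,"claw":-1},{"offset":[0.006,0,0],"roll":0,"claw":-1},{"offset":[0,0,0],"roll":0,"claw":-1}]}}

```text
clock: 34.38
tool_pos: [0.4668, -0.3778, -0.0118]
orientation: [-123.8, 90.0, -32.0]
force: [1.3, 0.3, -1.7]
opening: 0.0294
```

```bash
python3 plan.py .4675 -.378 -.023 91.8;python3 - <<'E'
from inf import *
s=snap('side','side22')
a=s['frame'];cv2.imwrite('pics/z22.png',cv2.resize(a[60:190,260:420],None,fx=4.5,fy=4.5,interpolation=2))
E
```

```text
t 34.38 tcp [ 0.4668 -0.3778 -0.0118] jaw ang 91.78 q [-20.4  25.2 -22.4   0.  -42.4 -67.9] F [ 1.325   0.2768 -1.7374] open 0.0294
roll -0.02 (or 179.98 ) then offset [ 0.0112 -0.0007 -0.0002]  before-roll offset [ 0.0112 -0.0007 -0.0002]
```

View pics/z22.png

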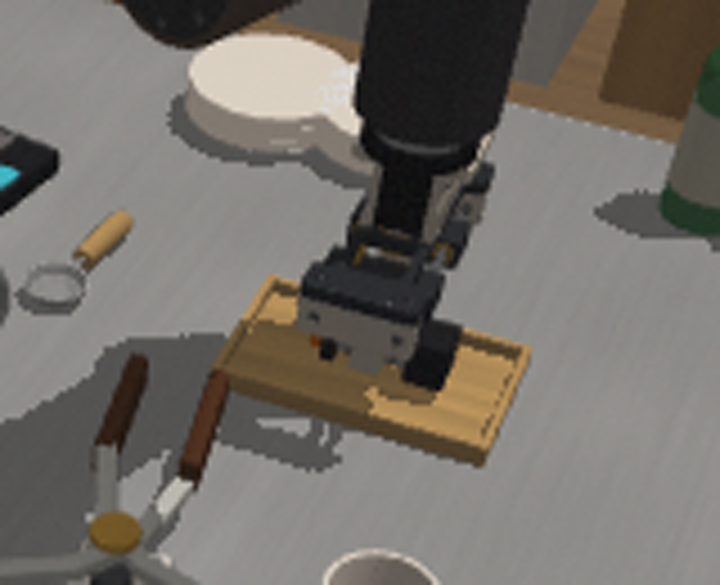

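Call:
{"api": "servo_tool", "payload": {"motion": [{"offset":[0.005,0,0],"roll":0,"claw":-1},{"offset":[0.003,0,0],"roll":0,"claw":-1},{"offset":[0.0015,0,0],"roll":0,"claw":-1},{"offset":[0,0,0],"roll":0,"claw":-1}]}}

```text
clock: 34.92
tool_pos: [0.4663, -0.3777, -0.0218]
orientation: [75.8, 90.0, 167.5]
force: [-0.0, -0.4, -0.8]
opening: 0.0293
```

Call:
{"api": "servo_tool", "payload": {"motion": [{"offset":[0.001,0,0],"roll":0,"claw":-1},{"offset":[0,0,0],"roll":0,"claw":-1}]}}

```text
clock: 35.17
tool_pos: [0.4664, -0.3778, -0.0219]
orientation: [-142.5, 90.0, -50.8]
force: [-1.9, 1.8, 5.6]
opening: 0.0291
```

Call:
{"api": "servo_tool", "payload": {"motion": [{"offset":[0,0,0],"roll":0,"claw":0.1},{"offset":[0,0,0],"roll":0,"claw":0.1},{"offset":[0,0,0],"roll":0,"claw":0.1},{"offset":[0,0,0],"roll":0,"claw":0.1},{"offset":[-0.01,0,0],"roll":0,"claw":0.1},{"offset":[-0.03,0,0],"roll":0,"claw":0.1},{"offset":[-0.05,0,0],"roll":0,"claw":0.1},{"offset":[-0.06,0,0],"roll":0,"claw":0.1},{"offset":[-0.04,0,0],"roll":0,"claw":0.5},{"offset":[0,0,0],"roll":0,"claw":0.5},{"offset":[0,0,0],"roll":0,"claw":0.5}]}}

```text
clock: 36.55
tool_pos: [0.466, -0.3774, 0.1673]
orientation: [-35.0, 90.0, 56.7]
force: [0.1, -1.0, -0.7]
opening: 0.0655
```

```bash
python3 plan.py .4675 -.378 .17 91.8;python3 - <<'E'
from inf import *
s=snap('side','side23')
cv2.imwrite('pics/z23.png',cv2.resize(s['frame'][60:190,260:420],None,fx=4.5,fy=4.5,interpolation=2))
inf('side23',np.array([467,-378]),1.8,23)
s=snap('top','top23')
E
```

```text
t 36.55 tcp [ 0.466  -0.3774  0.1673] jaw ang 91.75 q [-20.4  14.5 -11.2  -0.  -64.3 -67.9] F [ 0.0646 -0.9883 -0.6616] open 0.0655
roll -0.05 (or 179.95 ) then offset [-0.0027 -0.0015 -0.0007]  before-roll offset [-0.0027 -0.0015 -0.0007]
side23 tail n 79 a [-54.  -52.7 -39.8 -26.9 -26.1] b [-13.7 -11.9   6.4  20.4  21.8] z [41.8]
tube n 79 b [-6.1  7.5 16.4] slope [-0.032  6.861]
collar n 25 a [25.6 28.9 32.5] b [-11.5   7.   19. ] z 41.0
cap n 12 a [36.  38.7 41.9] b [-4.2  7.6 17.7] z [30.9 41.7]
```

View pics/z23.png

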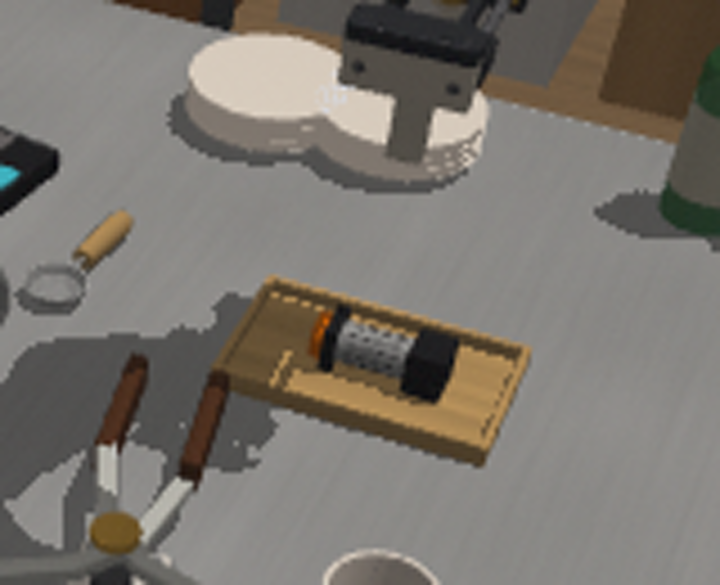

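View pics/side23.png

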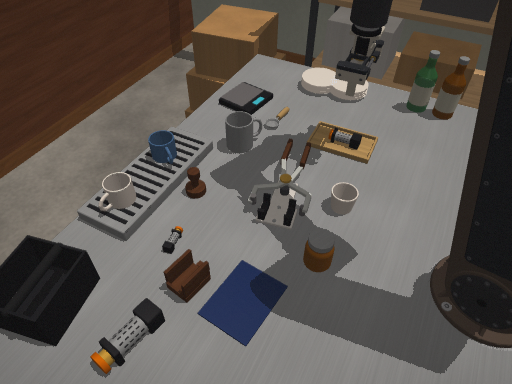

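View pics/top23.png

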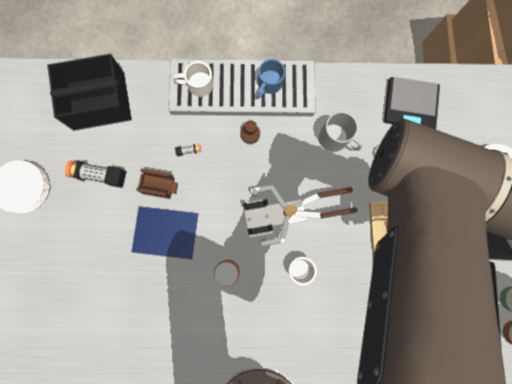

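The last pictures show the infuser lying flat in the tray (tail top z ≈ 41 mm, so centre 23 mm) with the cap home and the tongs open. The gripper is well above it, and pitcher, cup, tamper, jar and spoon look unmoved.

```bash
python3 -c "
from plant import ctrl
print(ctrl.close_job())"
```

```text
the job is handed in; nothing more can be done
None
```

I lifted the infuser from the rack by its tail, laid it on the mat and let go, then re-gripped it by the tube and set it in the cradle. After squeezing the tongs to their stop and letting them spring open, I laid the closed infuser in the tray. The job was handed in at about 36.6 s.

**Last checks:**
- **Placement:** the infuser lies flat and near the middle of the tray floor (tail top at z ≈ 41 mm, tail end about 54 mm from the middle).
- **Cap:** it is flush on the collar. In the cradle I measured 96–98 mm over the ends, against 98 mm expected. In the tray only part of the cap was in view, and I measured about 96 mm.
- **Surroundings:** pitcher, cup, tamper, jar and spoon look unmoved by eye, and the arm is clear of everything.

**What disagreed:**
- **Fingertip height:** the fingertips stood about 36 mm above the reported TCP, so the first tail grasp closed on nothing. Nothing moved, and I corrected the height from the camera depth for every later move.
- **Squeeze stop:** the gripper read 35.5 mm at the stop instead of about 37 mm. It did not follow a further closing command, so I took it as the firm stop.
- **Shift in the cradle:** the infuser moved about 4–5 mm along its axis while being squeezed, and I adjusted the next grasp for it.

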